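# Fit the post of an axle stand and pin it

### The job

One of the two small axle stands is complete, the other is still in pieces. Stand the loose forked post upright in the empty pedestal tube, lowering it (do not let it drop) until the fork sits on the tube's mouth, then push the loose headed pin through tube and post until its handle is home against the tube. Do not disturb the grease pot or the small carton.

Things in the scene. Friction and masses are not known exactly. Their poses are not given: they have to be found in the camera images.
- stand: the empty pedestal, grey, fixed: an upright square tube on four splayed legs (feet within 68 mm of the axis, legs no higher than 85 mm). Origin on the bench under the tube's axis, z up. Tube 41 mm square outside, bore 33 mm square, open from its mouth at z = 120 down to z = 8. A round 13 mm pin hole goes through the two walls facing +x and -x, centre at z = 105
- stand_mouth (a point): centre of the pedestal tube's mouth, 120 mm above the bench. Left of the stand the bench (x 0.40 to 0.52, y 0.15 to 0.33) is clear but for the post, with room to stand it there; a thick fixed duct arches over the bench's left side beyond y = 0.4
- stand_hole (a point): point on the tube's axis in the middle of the pin hole, 105 mm above the bench; the pin hole runs along the stand's x axis, the tube's faces are 20.5 mm to either side
- post: the forked post, dark steel, 0.45 kg (+-30 %), 147 mm long. Origin at the centre of its flat foot, z along the bar to the fork. Bar 30 mm square, 105 long (foot tapered to 25 mm; it can stand free on it). Round 13 mm cross hole along x at z = 90. At the start it lies flat with its x axis vertical, bar axis 15 mm above the bench. It fits either way round (x along or against the stand's x)
- post_seat (a point): point on the post's axis at the underside of its fork, 105 mm from the foot; meets stand_mouth when home: the fork then rests on the tube's mouth with the whole bar inside the tube, so the post can only be lowered home held by its fork
- post_fork (a point): middle of the fork's cross-piece, 115 mm from the foot: a bar 90 mm wide along the post's y, 22 mm thick along x (taken there from above), z = 105 to 125. Two horns, 11 mm thick and leaning outward (y = 33 to 55 either side), rise to z = 147; between them it is open above z = 125
- post_hole (a point): point on the post's axis in the middle of its cross hole, 90 mm from the foot; meets stand_hole when home
- pin: the loose headed pin, bright steel, 0.15 kg, lying on the bench, axis 9 mm above it. Origin at the centre of the shoulder, x along the pin to its tip. Round shank 10 mm thick, 60 mm long, nose tapered (x = 0 to 60); the head is a square bar handle 18 x 18 mm, 60 mm long (x = -60 to 0), whose front face is the shoulder. It may go in from either side; home when the shoulder touches the tube's face
- pin_mid (a point): point on the pin's axis 20.5 mm from the shoulder towards the tip; meets stand_hole when the pin is home
- grease_pot: dark round pot, 61 mm across and 60 mm high, standing on the bench. Origin at the bottom centre; to be left alone
- plug_box: small upright carton for a spark plug, 25 x 24 mm and 85 mm high, standing on the bench. Origin at the bottom centre; to be left alone
- stand_done: the other stand of the pair, fixed, to the right of the work, complete with post and pin: an example of the finished state, 162 mm high over the horns. Origin on the bench under its axis; its pin handle sticks out 81 mm along its -x axis

How it is judged (in metres and radians):
On the way, in this order (a step that is already met when the one before it is completed fails the run):
1. the post stands in the tube with its fork on the mouth (z of post_seat in the frame of stand below 0.123 m and horizontal distance between post_seat and stand_mouth below 0.005 m and angle between post's own z axis and vertical below 0.07 rad), for 0.2 s.
2. the pin is through tube and post, home to its handle (distance between pin_mid and stand_hole below 0.005 m and angle between the x axis of pin and the x axis of stand, either way round below 0.15 rad), for 0.2 s.
At the end, for the whole second after the job is handed in: The post stands upright (within 0.07 rad) in the tube with the underside of its fork within 3 mm of the mouth, and the pin lies through tube and post along the stand's x axis with pin_mid within 5 mm of stand_hole (handle against the tube), both at rest (all of step 1 and all of step 2 and linear speed of each of post, pin below 0.02 m/s); the robot touches nothing.
It fails at once if the post drops in the tube (faster than 0.5 m/s with its foot below the mouth) (horizontal distance between post and stand_mouth below 0.015 m and z of post in the frame of stand below 0.118 m and linear speed of post above 0.5 m/s).
It fails at once if the small carton is moved by more than 3 cm (distance of plug_box from where it was at the start of the episode above 0.03 m).
It fails at once if the grease pot is moved by more than 3 cm (distance of grease_pot from where it was at the start of the episode above 0.03 m).
It also fails if it takes over 72 s, if anything falls off the work surface, if the arm or the gripper's body presses on something with over 40 N, if the wrist force passes 120 N, or if a joint passes its speed limit or range.

### The arm

A 7-joint arm with a two-finger parallel gripper is mounted at the origin on the work surface; the furniture and walls round the work are solid. World frame = base frame: x ahead of the robot, y to its left, z up, the work surface at z = 0. Lengths are in mm, angles in rad, forces in N, time in s.
With the tool pointing down it reaches from about 350 to 900 mm from the base axis. Payload 8.1 kg.
Tool frame: the origin (TCP) lies on the centre line of the jaws, within the pads' length; the fingertips stand 17 mm ahead of it and the grasp point (between the pads) lies 2 mm behind it; z points along the fingers, y is the line along which they close (so a half turn about z gives the same grasp; the last joint's range is limited). The gripper opens to 85 mm and grips with 20 to 120 N. Pads are 22 mm wide; open, the fingers measure 114 mm over their backs; the gripper's body (76 mm by 85 mm) begins 54 mm behind the grasp point. The pads swing forward as they close: fully open they stand 13 mm farther back than shut.
Start: joints at [-1.296, 0.434, 0.025, 1.573, -0.012, 1.134, -0.075], TCP at [230.575, 580.927, 248.323] pointing down, gripper open.
Joint ranges: [-2.62, 2.62], [-0.44, 2.09], [-1.27, 1.32], [0.08, 2.57], [-1.32, 4.46], [0.12, 2], [-2.74, 2.74]. Speed limits (rad/s): [2.22, 2.22, 3.01, 3.01, 3.14, 3.14, 3.14].

### API

Orientations are given as a unit quaternion [w, x, y, z].
In Python, from plant import r gives the robot as it stands.
- The arm moves only by the shell command python3 shift.py [OPENING], which reads ROWS from standard input. ROWS is a JSON list that holds a single list of rows (three levels of brackets), with 1 to 8 rows, each of 6 numbers: dx, dy, dz in shares of the most that a row can go, 1 being 62.5 mm, then a rotation vector rx, ry, rz in units of 0.05 rad; each row shifts and turns the commanded pose from where the row before left it, along the tool's axes as they then stand; what a row does not reach is not made up. A row lasts 1/8 s, in which the tool goes at most 62.5 mm and 0.188 rad, less where a joint would pass 70% of its speed; a pose out of reach is approached as far as the arm can. OPENING is the finger opening in mm, set as the command begins (- or left out keeps the last). The fingers move at their own pace and stop on an object; the grip force is fixed at half the most. Time passes only in rows, so rows that do not move let the fingers close. It prints the time, the measured TCP pose, the force, the opening and the grip force at its end. Input that does not fit is refused with a message, and nothing moves.
- r.get_state(): the state, without advancing time (a new reading comes with each control period).
- r.get_image(name): name is "scene" or "top" or "wrist"; returns the picture (384x512x3 uint8, blue, green, red); there is no depth.
- r.camera_params(name): a dict with "intrinsics" (3x3 intrinsics, pixels), "k1" (the pictures are not rectified: a ray, as slopes to the right and down, at radius r is drawn at 1 + k1 r^2 times it, then the intrinsics apply), "cam_to_world" (4x4, takes a point from camera to world coordinates). Camera axes: x right, y down, z forward; pixel columns grow to the right and rows downward; lengths in mm; the calibration is good to about 2 mm. A picture is of the moment at which its call begins: read the wrist's pose just before it. camera_params takes no time and is no camera call; for the wrist camera it gives the pose at the moment of the call.
- r.finish_job(): hands the job in; it is judged then, once.
The state is a dict: "time_s": time; "joints": joint angles; "dq": joint speeds; "effort": joint torques, N m; "position": TCP position; "orientation": TCP orientation; "ft_force": force on the tool from outside, world axes, zero at the start; "torque": the same for the moment, N m; "grip_width": finger opening in mm; "gripper_force": force on a finger pad.
Only numpy, scipy, OpenCV 4.12 (cv2) and the standard library are available. Lean on these libraries where they do the work, as an engineer would, in place of code of your own. Each camera call takes 0.05 s, during which the arm holds its last target. There are 200 camera calls.

## Working session

There is one attempt and no reset: what is moved stays moved. The work goes in short steps, Python scripts to look and compute and a shell command to move; the robot and the scene stay as the last step left them, time stands still between calls to the robot, and variables do not carry over. Pictures are saved under pics/ and viewed, at most 10 in all, crops included, and the job is handed in when it is done.

```bash
ls; mkdir -p pics
python3 - <<'E'
from plant import r
import cv2,numpy as np
for n in("scene","top"):
    cv2.imwrite(f"pics/{n}0.png",r.get_image(n)); p=r.camera_params(n); print(n,p)
s=r.get_state();print(s)
E
```

```text
pics
plant.py
shift.py
scene {'intrinsics': array([[451.42365149,   0.        , 261.98385533],
       [  0.        , 451.42365149, 197.13819301],
       [  0.        ,   0.        ,   1.        ]]), 'k1': -0.0913885437978068, 'cam_to_world': array([[-7.62515001e-01,  2.52750938e-01, -5.95556746e-01,
         1.29961793e+03],
       [ 6.46921614e-01,  3.09188167e-01, -6.97061764e-01,
         8.98726772e+02],
       [ 7.95608409e-03, -9.16798582e-01, -3.99270660e-01,
         6.56340501e+02],
       [ 0.00000000e+00,  0.00000000e+00,  0.00000000e+00,
         1.00000000e+00]])}
top {'intrinsics': array([[494.3217859 ,   0.        , 257.3556991 ],
       [  0.        , 494.3217859 , 194.00755396],
       [  0.        ,   0.        ,   1.        ]]), 'k1': -0.10115578063883528, 'cam_to_world': array([[ 1.32508831e-02, -9.88275965e-01,  1.52102039e-01,
         2.47189524e+02],
       [-9.99882364e-01, -1.42714444e-02, -5.61991924e-03,
        -4.47635521e+01],
       [ 7.72474691e-03, -1.52009678e-01, -9.88348818e-01,
         1.53654582e+03],
       [ 0.00000000e+00,  0.00000000e+00,  0.00000000e+00,
         1.00000000e+00]])}
{'time_s': 0.1, 'joints': array([-1.29557421,  0.43512763,  0.02498184,  1.57401783, -0.01159568,
        1.13400825, -0.07507627]), 'dq': array([-5.36340719e-04, -1.06486101e-03,  4.54209483e-04, -2.88232216e-03,
       -1.75681860e-03,  9.08402777e-04, -3.09738648e-05]), 'effort': array([ 2.96426617e-03, -6.71745586e+01,  1.02793738e+00, -3.16901278e+01,
        1.57484575e-02,  7.14845548e-03, -2.18378009e-07]), 'position': array([230.45232726, 580.49083996, 247.61595167]), 'orientation': array([-6.57339402e-05,  1.87814660e-01,  9.82204231e-01, -7.04993417e-04]), 'ft_force': array([0.09611156, 0.06230926, 0.45858601]), 'torque': array([ 0.00173884,  0.03617227, -0.05178635]), 'gripper_force': 0.0, 'grip_width': 85.25844792262599}
```
View pics/top0.png

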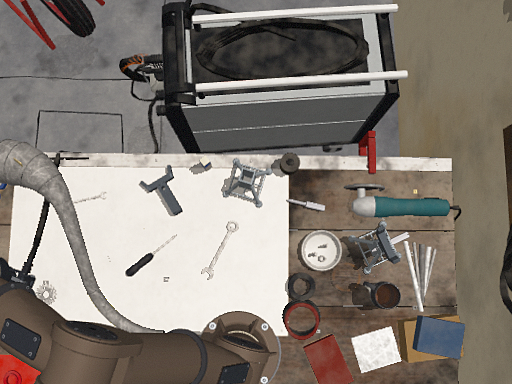

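View pics/scene0.png

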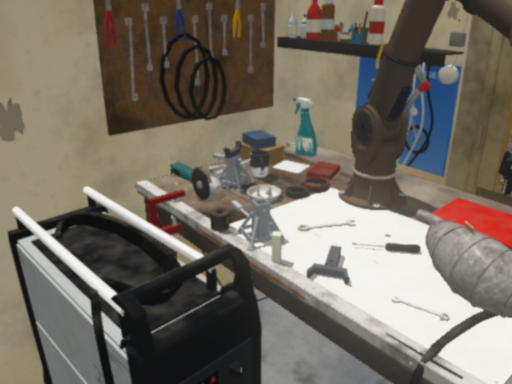

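Run:
```python
import cv2,numpy as np
t=cv2.imread("pics/top0.png");s=cv2.imread("pics/scene0.png")
a=cv2.resize(t[145:225,130:330],None,fx=4,fy=4,interpolation=cv2.INTER_CUBIC)
b=cv2.resize(s[175:300,190:390],None,fx=4,fy=2*1.12,interpolation=cv2.INTER_CUBIC)
b=cv2.resize(s[180:250+40,200:400],None,fx=4,fy=4,interpolation=cv2.INTER_CUBIC)[:280]
cv2.imwrite("pics/crop1.png",np.vstack([a,b]))
```

View pics/crop1.png

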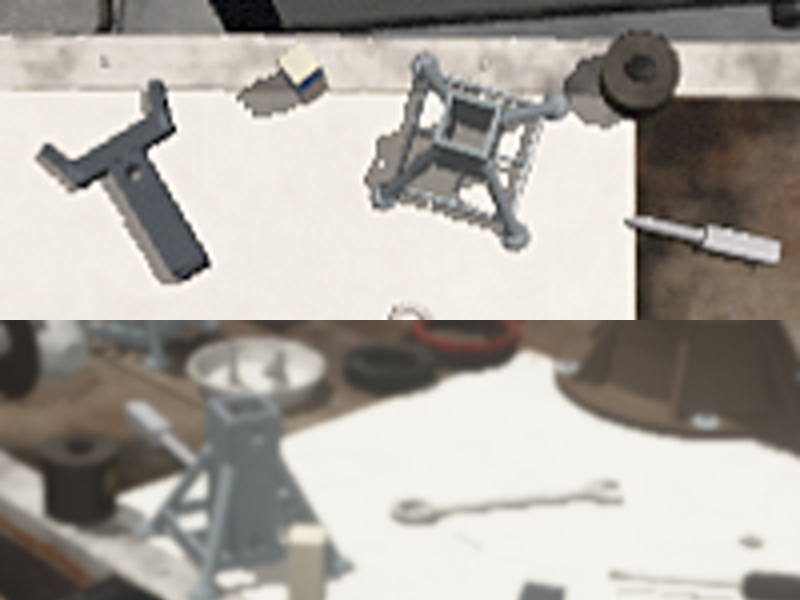

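```bash
cat > h.py <<'E'
import numpy as np,cv2
from plant import r
from scipy.spatial.transform import Rotation as R
def ray(n,uv,p=None):
    p=p or r.camera_params(n); K=p["intrinsics"]
    xy=cv2.undistortPoints(np.float64(uv).reshape(-1,1,2),K,np.array([p["k1"],0,0,0.])).reshape(-1,2)
    T=p["cam_to_world"]; d=np.c_[xy,np.ones(len(xy))]@T[:3,:3].T
    return T[:3,3],d
def onz(n,uv,z,p=None):
    o,d=ray(n,uv,p); return o+d*((np.asarray(z)-o[2])/d[:,2])[:,None]
def proj(n,X,p=None):
    p=p or r.camera_params(n); T=p["cam_to_world"]; c=(np.atleast_2d(X)-T[:3,3])@T[:3,:3]
    s=c[:,:2]/c[:,2:]; s=s*(1+p["k1"]*(s**2).sum(1,keepdims=True)); K=p["intrinsics"]
    return s*[K[0,0],K[1,1]]+K[:2,2]
def tri(n1,u1,n2,u2,p1=None,p2=None):
    A=np.zeros((3,3));b=np.zeros(3)
    for n,u,p in((n1,u1,p1),(n2,u2,p2)):
        o,d=ray(n,u,p);d=d[0]/np.linalg.norm(d[0]);M=np.eye(3)-np.outer(d,d);A+=M;b+=M@o
    return np.linalg.solve(A,b)
def tool(): 
    s=r.get_state();w,x,y,z=s["orientation"];return np.array(s["position"]),R.from_quat([x,y,z,w])
E
python3 - <<'E'
from h import *
np.set_printoptions(precision=1,suppress=True)
c=lambda *a:[[130+(x+.5)/4-.5,145+(y+.5)/4-.5] for x,y in a]
print("mouth",m:=onz("top",c((448,97),(498,106),(490,158),(439,148)),120),m.mean(0))
print("feet",f:=onz("top",c((424,66),(553,106),(513,238),(382,195)),8),f.mean(0))
print("post: horns,foot mid,hole",onz("top",c((155,85),(45,150),(190,265),(135,172)),[26,26,15,30]))
print("pin tip,shoulder,end",onz("top",c((627,221),(705,237),(780,250)),[9,12,12]))
print("pot",onz("top",c((640,72)),60),"carton",onz("top",c((303,68)),85))
print("done stand",onz("top",[[372,248]],120))
print("duct",onz("top",[[60,190],[80,240],[110,300],[150,330],[30,150]],100))
p,q=tool();print(p,q.as_matrix())
p=r.camera_params("wrist");T=p["cam_to_world"];print(p, "cam in tool",q.inv().apply(T[:3,3]-tool()[0]),q.as_matrix().T@T[:3,:3])
cv2.imwrite("pics/w0.png",r.get_image("wrist"))
E
```

```text
mouth [[538.8  -5.9 120. ]
 [532.7 -42.5 120. ]
 [494.  -37.2 120. ]
 [500.9  -0.  120. ]] [516.6 -21.4 120. ]
feet [[586.6  16.6   8. ]
 [555.9 -85.6   8. ]
 [450.5 -55.5   8. ]
 [483.   47.4   8. ]] [519.  -19.3   8. ]
post: horns,foot mid,hole [[564.6 226.   26. ]
 [511.9 310.   26. ]
 [424.8 194.8  15. ]
 [494.8 237.9  30. ]]
pin tip,shoulder,end [[ 465.  -144.3    9. ]
 [ 452.9 -205.    12. ]
 [ 443.5 -263.7   12. ]]
pot [[ 572.9 -150.5   60. ]] carton [[566.7 104.4  85. ]]
done stand [[ 312.9 -384.6  120. ]]
duct [[471.9 536.2 100. ]
 [324.3 465.2 100. ]
 [153.4 367.2 100. ]
 [ 71.6 247.9 100. ]
 [593.7 640.4 100. ]]
[230.5 580.5 247.6] [[-0.9  0.4 -0. ]
 [ 0.4  0.9 -0. ]
 [-0.  -0.  -1. ]]
{'intrinsics': array([[264.3,   0. , 253.3],
       [  0. , 264.3, 190.5],
       [  0. ,   0. ,   1. ]]), 'k1': -0.04104425557490914, 'cam_to_world': array([[  0.4,   0.9,   0.3, 153.3],
       [  0.9,  -0.3,  -0.1, 611.8],
       [ -0. ,   0.3,  -0.9, 372.8],
       [  0. ,   0. ,   0. ,   1. ]])} cam in tool [  83.2    0.5 -125.2] [[ 0.  -0.9 -0.3]
 [ 1.   0.   0. ]
 [ 0.  -0.3  0.9]]
```

View pics/w0.png

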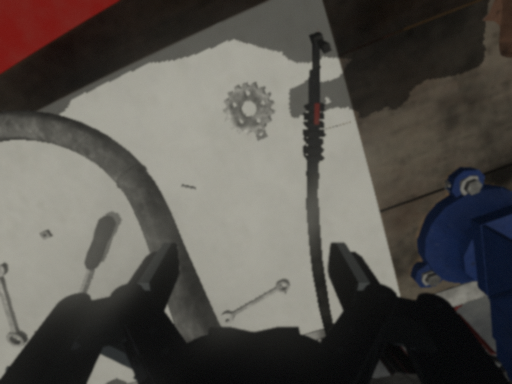

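Run:
```python
from h import *
np.set_printoptions(precision=0,suppress=True)
uv=[[40,165],[66,200],[85,250],[110,300],[150,328]]
sc=[]
for z in (0,50,100,150,200,250,300,350):
    X=onz("top",uv,z); print(z,X[:,:2].tolist() and np.round(X[:,:2]).tolist(),"\n  wrist",proj("wrist",X).round().tolist(),"\n  scene",proj("scene",X).round().tolist())
```

```text
0 [[568.0, 650.0], [456.0, 555.0], [299.0, 483.0], [147.0, 396.0], [65.0, 269.0]] 
  wrist [[357.0, 317.0], [287.0, 286.0], [211.0, 224.0], [113.0, 155.0], [11.0, 136.0]] 
  scene [[458.0, 368.0], [445.0, 321.0], [450.0, 282.0], [449.0, 250.0], [426.0, 227.0]]
50 [[558.0, 627.0], [449.0, 535.0], [297.0, 466.0], [150.0, 382.0], [71.0, 258.0]] 
  wrist [[353.0, 340.0], [278.0, 308.0], [194.0, 243.0], [85.0, 169.0], [-25.0, 149.0]] 
  scene [[456.0, 340.0], [442.0, 298.0], [448.0, 263.0], [447.0, 234.0], [424.0, 212.0]]
100 [[547.0, 605.0], [442.0, 516.0], [295.0, 449.0], [153.0, 367.0], [77.0, 248.0]] 
  wrist [[348.0, 368.0], [266.0, 336.0], [172.0, 267.0], [50.0, 187.0], [-69.0, 165.0]] 
  scene [[453.0, 312.0], [440.0, 275.0], [446.0, 243.0], [445.0, 217.0], [423.0, 197.0]]
150 [[537.0, 582.0], [435.0, 496.0], [294.0, 431.0], [157.0, 353.0], [83.0, 238.0]] 
  wrist [[341.0, 404.0], [250.0, 371.0], [144.0, 298.0], [4.0, 212.0], [-123.0, 186.0]] 
  scene [[450.0, 285.0], [438.0, 251.0], [444.0, 223.0], [443.0, 199.0], [422.0, 182.0]]
200 [[527.0, 559.0], [428.0, 477.0], [292.0, 414.0]
[... 312 characters left out ...]
.0, 509.0], [201.0, 479.0], [51.0, 402.0], [-141.0, 294.0], [-242.0, 249.0]] 
  scene [[444.0, 229.0], [433.0, 203.0], [439.0, 182.0], [438.0, 164.0], [418.0, 150.0]]
300 [[506.0, 514.0], [415.0, 438.0], [289.0, 380.0], [166.0, 310.0], [101.0, 207.0]] 
  wrist [[302.0, 588.0], [162.0, 563.0], [-24.0, 486.0], [-220.0, 350.0], [-119.0, 257.0]] 
  scene [[440.0, 201.0], [430.0, 179.0], [436.0, 161.0], [436.0, 146.0], [416.0, 134.0]]
350 [[495.0, 492.0], [408.0, 418.0], [287.0, 363.0], [170.0, 296.0], [107.0, 197.0]] 
  wrist [[274.0, 675.0], [112.0, 656.0], [-88.0, 559.0], [188.0, 217.0], [2301.0, -298.0]] 
  scene [[437.0, 173.0], [427.0, 155.0], [433.0, 140.0], [433.0, 127.0], [415.0, 117.0]]
```

Units first: shifts go in shares of 62.5 mm and turns go in units of 0.05 rad. So -60 mm is -0.96.

```bash
echo '[[[0, 0, -0.96, 0, 0, 0], [0, 0, -0.96, 0, 0, 0], [0, 0, -0.96, 0, 0, 0], [0, 0, 0, 0, 0, 0]]]' | python3 shift.py -; echo '[[[-0.72, -0.48, 0, 0, 0, 0], [-0.72, -0.48, 0, 0, 0, 0], [-0.72, -0.48, 0, 0, 0, 0], [-0.72, -0.48, 0, 0, 0, 0], [-0.72, -0.48, 0, 0, 0, 0], [-0.72, -0.48, 0, 0, 0, 0], [-0.72, -0.48, 0, 0, 0, 0], [-0.72, -0.48, 0, 0, 0, 0]]]' | python3 shift.py -; python3 -c "
from plant import r
s=r.get_state();print(s['joints'])"
```

```text
time_s: 0.65
position: [231.1, 582.3, 433.7]
orientation: [0.001, 0.188, 0.982, 0.004]
ft_force: [-0.1, 0.2, -1.2]
grip_width: 85.3
gripper_force: 0.0
time_s: 1.65
position: [477.1, 223.3, 427.6]
orientation: [-0.0, 0.188, 0.982, -0.0]
ft_force: [0.8, 1.5, 0.6]
grip_width: 85.3
gripper_force: 0.0
[-0.75972956  0.17104925  0.27032674  1.51356577 -0.04572008  1.46426719
  0.70481019]
```

Scaled: 0.184 rad is 3.68.

```bash
echo '[[[0, 0, 0, 0, 0, 3.68], [0, 0, 0, 0, 0, 3.68], [0, 0, 0, 0, 0, 3.68], [0, 0, 0, 0, 0, 3.68], [0, 0, 0, 0, 0, 3.68], [0, 0, 0, 0, 0, 3.68]]]' | python3 shift.py - ; echo '[[[0, 0, 0, 0, 0, 3.68], [0, 0, 0, 0, 0, 3.68], [0, 0, 0, 0, 0, 3.68], [0, 0, 0, 0, 0, 3.68], [0, 0, 0, 0, 0, 3.68], [0, 0, 0, 0, 0, 3.68], [0, 0, 0, 0, 0, 0], [0, 0, 0, 0, 0, 0]]]' | python3 shift.py -
python3 - <<'E'
from h import *
s=r.get_state();print(s['joints'],s["position"],tool()[1].as_matrix().round(3))
cv2.imwrite("pics/w1.png",r.get_image("wrist"))
np.save("w1.npy",r.camera_params("wrist")["cam_to_world"])
E
```

```text
time_s: 2.4
position: [476.3, 224.9, 427.4]
orientation: [-0.0, 0.677, 0.736, -0.001]
ft_force: [-0.2, 0.1, 0.6]
grip_width: 85.5
gripper_force: 0.0
time_s: 3.4
position: [476.4, 225.0, 427.9]
orientation: [0.0, 0.961, 0.276, -0.0]
ft_force: [0.3, 0.0, -0.3]
grip_width: 85.4
gripper_force: 0.0
[-0.96757234  0.17406599  0.52370904  1.52777072 -0.08713281  1.4638036
 -1.45182922] [476.4192009  225.04357543 427.91523404] [[ 0.847  0.531 -0.001]
 [ 0.531 -0.847 -0.   ]
 [-0.001  0.    -1.   ]]
```

View pics/w1.png

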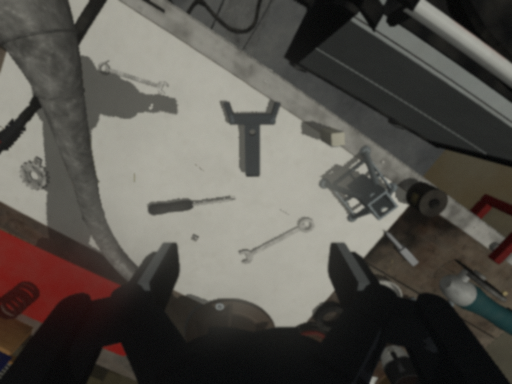

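Run:
```python
from h import *
np.set_printoptions(precision=1,suppress=True)
im=cv2.imread("pics/w1.png");g=im.max(2)
p=r.camera_params("wrist")
m=np.uint8((g<110)*255);x0,y0=212,92
sub=m[y0:185,x0:288]
n,l,st,c=cv2.connectedComponentsWithStats(sub)
k=1+np.argmax(st[1:,4]);ys,xs=np.where(l==k);print(st[k])
M=l==k
for y in range(0,93,6):
    w=np.where(M[y])[0]
    if len(w):print(y+y0,w.min()+x0,w.max()+x0,len(w))
a=cv2.resize(im[95:185,215:290],None,fx=5,fy=5,interpolation=cv2.INTER_CUBIC)
b=cv2.resize(im[140:275,310:430],None,fx=4,fy=4,interpolation=cv2.INTER_CUBIC)[:450]
b=cv2.resize(im[145:271,318:423],None,fx=4,fy=4,interpolation=cv2.INTER_CUBIC)
H=max(len(a),len(b));o=np.zeros((H,a.shape[1]+b.shape[1],3),np.uint8);o[:len(a),:a.shape[1]]=a;o[:len(b),a.shape[1]:]=b
cv2.imwrite("pics/crop2.png",o);print(o.shape)
```

```text
[   9    7   60   78 1847]
104 221 280 22
110 223 277 20
116 225 275 51
122 228 274 47
128 239 259 21
134 240 259 20
140 240 259 20
146 240 259 20
152 240 259 20
158 240 259 20
164 240 259 20
170 242 259 18
176 247 256 10
(504, 795, 3)
```

View pics/crop2.png

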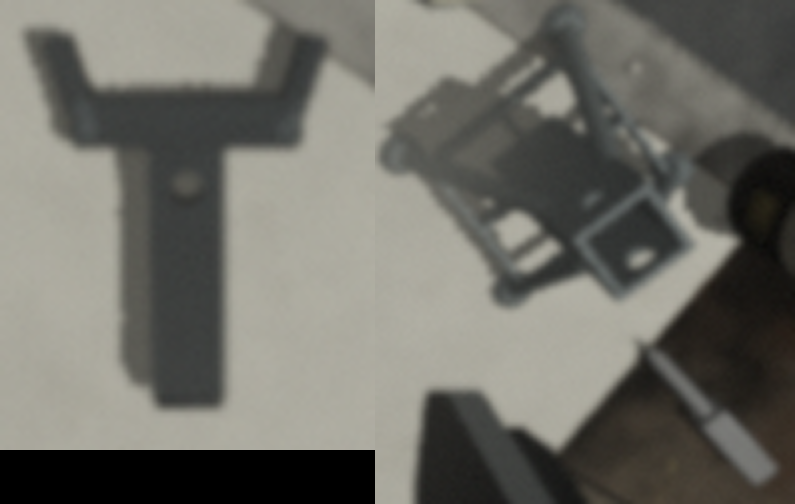

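Run:
```python
from h import *
np.set_printoptions(precision=1,suppress=True)
c=lambda *a:[[215+(x+.5)/5-.5,95+(y+.5)/5-.5] for x,y in a]
d=lambda *a:[[318+(x-375+.5)/4-.5,145+(y+.5)/4-.5] for x,y in a]
X=onz("wrist",c((187,183),(188,405),(153,380),(223,380),(153,200),(223,200)),30);print(X)
Y=onz("wrist",c((185,147),(185,92)),26);print("under/upper fork",Y)
ax=(X[4]+X[5]-X[2]-X[3])/2;print("bar dir deg",np.degrees(np.arctan2(ax[1],ax[0])))
t=onz("top",[[130+135.5/4-.5,145+172.5/4-.5]],30);print("top hole",t)
M=onz("wrist",d((577,240),(652,185),(692,242),(623,298)),120);print("mouth",M,M.mean(0))
e=(M[1]+M[2]-M[0]-M[3])/2;f=(M[2]+M[3]-M[0]-M[1])/2
print("mouth angs",np.degrees(np.arctan2(e[1],e[0])),np.degrees(np.arctan2(f[1],f[0])))
o,dd=ray("wrist",d((590,198)));print(o+dd*((-.0+105-o[2])/dd[:,2])[:,None])
P=onz("wrist",d((640,342),(709,417),(764,480)),[9,12,12]);print("pin",P)
p,q=tool();print(p,"cur x deg",np.degrees(np.arctan2(*q.as_matrix()[[1,0],0])))
# grasp point: 72 along from foot
```

```text
[[498.3 241.2  30. ]
 [422.5 193.4  30. ]
 [423.9 211.1  30. ]
 [439.  186.9  30. ]
 [485.7 249.   30. ]
 [500.3 225.8  30. ]]
under/upper fork [[509.3 249.   26. ]
 [526.8 259.9  26. ]]
bar dir deg 31.993820041860143
top hole [[494.8 237.9  30. ]]
mouth [[508.3   3.4 120. ]
 [546.   -8.1 120. ]
 [535.3 -41.7 120. ]
 [497.7 -33.2 120. ]] [521.8 -19.9 120. ]
mouth angs -14.856730897418712 -106.92123103779922
[[525.9   2.5 105. ]]
pin [[ 468.7 -138.2    9. ]
 [ 453.4 -205.4   12. ]
 [ 438.5 -266.    12. ]]
[476.5 225.  428. ] cur x deg 32.04071290827324
```

Scaled: 30 mm is 0.48, 6 mm is 0.096.

```bash
echo '[[[0.096, -0.016, 0.8, 0, 0, 0], [0, 0, 0.8, 0, 0, 0], [0, 0, 0.8, 0, 0, 0], [0, 0, 0.8, 0, 0, 0], [0, 0, 0.8, 0, 0, 0], [0, 0, 0.8, 0, 0, 0], [0, 0, 0.8, 0, 0, 0], [0, 0, 0.48, 0, 0, 0]]]' | python3 shift.py - && echo '[[[0, 0, 0.32, 0, 0, 0], [0, 0, 0.128, 0, 0, 0], [0, 0, 0, 0, 0, 0], [0, 0, 0, 0, 0, 0]]]' | python3 shift.py - && echo '[[[0, 0, 0, 0, 0, 0], [0, 0, 0, 0, 0, 0], [0, 0, 0, 0, 0, 0], [0, 0, 0, 0, 0, 0], [0, 0, 0, 0, 0, 0], [0, 0, 0, 0, 0, 0], [0, 0, 0, 0, 0, 0], [0, 0, 0, 0, 0, 0]]]' | python3 shift.py 20
```

```text
time_s: 4.45
position: [480.2, 228.6, 45.9]
orientation: [0.0, 0.961, 0.276, -0.001]
ft_force: [0.1, 0.3, -0.3]
grip_width: 85.7
gripper_force: 0.0
time_s: 4.95
position: [481.8, 229.3, 21.1]
orientation: [-0.0, 0.962, 0.274, 0.001]
ft_force: [0.1, 0.9, -0.2]
grip_width: 85.0
gripper_force: 0.0
time_s: 5.95
position: [481.3, 229.4, 20.7]
orientation: [-0.0, 0.962, 0.274, 0.0]
ft_force: [-1.4, 0.6, 6.1]
grip_width: 28.9
gripper_force: 60.0
```

Scaled: -60 mm is -0.96, -50 mm is -0.8.

```bash
echo '[[[0, 0, -0.32, 0, 0, 0], [0, 0, -0.8, 0, 0, 0], [0, 0, -0.96, 0, 0, 0], [0, 0, -0.96, 0, 0, 0], [0, 0, -0.8, 0, 0, 0], [0, 0, 0, 0, 0, 0]]]' | python3 shift.py - && echo '[[[0, 0, 0, 0, 3.6, 0], [0, 0, 0, 0, 3.6, 0], [0, 0, 0, 0, 3.6, 0], [0, 0, 0, 0, 3.6, 0], [0, 0, 0, 0, 0, 0]]]' | python3 shift.py -;python3 -c "
from plant import r
s=r.get_state();print(s['joints'])"
```

```text
time_s: 6.7
position: [482.8, 229.7, 263.7]
orientation: [-0.001, 0.962, 0.274, 0.003]
ft_force: [-0.5, -0.0, -3.7]
grip_width: 28.9
gripper_force: 60.4
time_s: 7.32
position: [486.4, 215.2, 263.3]
orientation: [-0.059, 0.92, 0.256, 0.291]
ft_force: [0.6, 1.1, -3.7]
grip_width: 29.2
gripper_force: 60.4
[-1.20745815 -0.03803085  0.66826103  2.3089267   0.21877438  0.26682774
 -1.75310795]
```

```bash
cat > fk.py <<'E'
import numpy as np, itertools, json
from scipy.spatial.transform import Rotation as R
from scipy.optimize import least_squares
def rot(q,s,off):
    seq="zyzyzyz"; out=[R.identity()]
    for a,x,sg in zip(seq,q,s): out.append(out[-1]*R.from_euler(a,sg*x))
    return out, out[-1]*R.from_euler("z",off)
def fk(q,m):
    s,off,d=m; o,E=rot(q,s,off)
    p=np.array([0,0,d[0]])+o[2].apply([d[4],0,d[1]])+o[4].apply([d[5],0,d[2]])+o[6].apply([d[6],0,0])+o[7].apply([0,0,d[3]])
    return p,E
E
cat > data.py <<'E'
D=[([-1.29557421,0.43512763,0.02498184,1.57401783,-0.01159568,1.13400825,-0.07507627],[230.452,580.491,247.616],[-6.57e-05,.187815,.982204,-7.05e-4]),
([-0.75972956,0.17104925,0.27032674,1.51356577,-0.04572008,1.46426719,0.70481019],[477.1,223.3,427.6],[0,.188,.982,0]),
([-0.96757234,0.17406599,0.52370904,1.52777072,-0.08713281,1.4638036,-1.45182922],[476.419,225.043,427.915],[0,.961,.276,0])]
E
python3 - <<'E'
from fk import *; from data import D
from plant import r
st=r.get_state();D=D+[(list(st["joints"]),list(st["position"]),list(st["orientation"]))]
best=[]
for s in itertools.product([1,-1],repeat=7):
    for off in np.arange(4)*np.pi/2:
        e=0
        for q,p,o in D:
            E=R.from_quat([o[1],o[2],o[3],o[0]]); e+=(rot(q,s,off)[1].inv()*E).magnitude()
        best.append((e,s,off))
best.sort(key=lambda t:t[0]);print(best[:4])
for e,s,off in best[:2]:
    f=lambda d:np.concatenate([(fk(q,(s,off,d))[0]-p) for q,p,o in D]+[0.01*np.array(d)[4:]])
    S=least_squares(f,[350,400,400,200,0,0,0]);print(S.x.round(1),f(S.x).round(1))
E
```

```text
[(0.0021874696166794454, (-1, 1, -1, 1, -1, 1, -1), np.float64(1.5707963267948966)), (0.7266974449125632, (-1, 1, -1, 1, 1, 1, -1), np.float64(1.5707963267948966)), (1.2093683997047266, (-1, -1, -1, -1, -1, -1, -1), np.float64(1.5707963267948966)), (1.533848559642962, (-1, -1, -1, -1, 1, -1, -1), np.float64(1.5707963267948966))]
[ 362.6  547.3  481.3  409.8 -101.2   34.   -59.8] [-49.   11.9   9.1  -9.3  21.4  -3.7   5.4  -3.6  -4.    3.1  -5.1  -1.4
  -1.    0.3  -0.6]
[ 153.3  369.   400.6  191.6  -63.9 -126.2 -114.4] [-44.4  19.3  19.8  -7.6  14.1  -8.5   8.6 -17.6  -7.2  -6.5   8.   -4.2
  -0.6  -1.3  -1.1]
```

```bash
cat > rec.py <<'E'
from plant import r; import json
s=r.get_state(); open("rec.jsonl","a").write(json.dumps([list(map(float,s[k])) for k in("joints","position","orientation")])+"\n"); print([round(float(x),2) for x in s["joints"]])
E
python3 rec.py; echo '[[[0, 0, 0, 0, -3.6, 0], [0, 0, 0, 0, -3.6, 0], [0, 0, 0, 0, -3.6, 0], [0, 0, 0, 0, -2, 0], [0, 0, 0, 0, 0, 0], [0, 0, 0, 0, 0, 0]]]' | python3 shift.py - >/dev/null; python3 rec.py; echo '[[[0, 0, 0, 0, 0, 3.6], [0, 0, 0, 0, 0, 3.6], [0, 0, 0, 0, 0, 3.6], [0, 0, 0, 0, 0, 3.6], [0, 0, 0, 0, 0, 0], [0, 0, 0, 0, 0, 0]]]' | python3 shift.py - ; python3 rec.py; echo '[[[0, 0, 0, 0, 3.6, 0], [0, 0, 0, 0, 3.6, 0], [0, 0, 0, 0, 3.6, 0], [0, 0, 0, 0, 0, 0], [0, 0, 0, 0, 0, 0]]]' | python3 shift.py - ; python3 rec.py;  echo '[[[0, 0, 0, 3.6, 0, 0], [0, 0, 0, 3.6, 0, 0], [0, 0, -0.8, 0, 0, 0], [0, 0, 0, 0, 0, 0], [0, 0, 0, 0, 0, 0]]]' | python3 shift.py - ; python3 rec.py
cat > fit.py <<'E'
from fk import *; from data import D
s=(-1,1,-1,1,-1,1,-1);off=np.pi/2
rows=[json.loads(l) for l in open("rec.jsonl")]+D
cols=[(0,2),(1,0),(1,1),(2,2),(2,0),(2,1),(4,2),(4,0),(4,1),(6,0),(6,1),(7,2)]
A=[];b=[]
for q,p,o in rows:
    O,_=rot(q,s,off);A.append(np.stack([O[i].as_matrix()[:,k] for i,k in cols],1));b.append(p)
A=np.vstack(A);b=np.concatenate(b)
lam=.02;x=np.linalg.solve(A.T@A+lam**2*np.eye(len(cols)),A.T@b)
if __name__=="__main__":print(dict(zip(cols,x.round(1))),(A@x-b).round(1))
def FK(q):
    O,E=rot(q,s,off);return sum(O[i].as_matrix()[:,k]*v for (i,k),v in zip(cols,x)),E
E
python3 fit.py
```

```text
[-1.21, -0.04, 0.67, 2.31, 0.22, 0.27, -1.75]
[-1.13, 0.35, 0.79, 1.79, -0.22, 1.14, -1.31]
time_s: 8.82
position: [488.6, 215.7, 265.6]
orientation: [0.025, 0.995, -0.094, -0.003]
ft_force: [-0.1, -0.5, -2.6]
grip_width: 29.1
gripper_force: 60.3
[-1.25, 0.4, 0.98, 1.8, -0.31, 1.16, -1.93]
time_s: 9.45
position: [489.8, 212.3, 265.5]
orientation: [0.054, 0.967, -0.089, 0.231]
ft_force: [-0.3, -0.4, -2.8]
grip_width: 29.1
gripper_force: 60.6
[-1.83, 0.27, 1.3, 2.11, 0.19, 0.66, -2.47]
time_s: 10.07
position: [483.6, 205.3, 282.6]
orientation: [-0.099, 0.964, -0.055, 0.242]
ft_force: [0.3, 0.3, -3.1]
grip_width: 29.0
gripper_force: 61.1
[-1.65, -0.14, 1.01, 2.24, 0.55, 0.52, -2.72]
{(0, 2): np.float64(267.6), (1, 0): np.float64(-1.6), (1, 1): np.float64(-17.2), (2, 2): np.float64(552.7), (2, 0): np.float64(1.8), (2, 1): np.float64(-17.2), (4, 2): np.float64(426.5), (4, 0): np.float64(-5.2), (4, 1): np.float64(-18.3), (6, 0): np.float64(-1.5), (6, 1): np.float64(-0.7), (7, 2): np.float64(344.4)} [ 0.2  0.2 -0.2  0.4 -0.2  0.   0.2 -0.6  0.1 -0.4  0.4 -0.2 -0.4  0.3
  0.1  0.2  0.4 -0.1 -0.3 -0.2  0.  -0.6 -0.5  0.1]
```

```bash
cat > ik.py <<'E'
from fit import *
lo=np.array([-2.62,-.44,-1.27,.08,-1.32,.12,-2.74]);hi=np.array([2.62,2.09,1.32,2.57,4.46,2,2.74])
def ik(p,E,q0,m=.06):
    def f(q):
        P,F=FK(q);return np.r_[(P-p)/100,(E.inv()*F).as_rotvec()*3,.003*(q-(lo+hi)/2)]
    S=least_squares(f,np.clip(q0,lo+m+.01,hi-m-.01),bounds=(lo+m,hi-m),max_nfev=60);P,F=FK(S.x)
    return S.x,np.linalg.norm(P-p),(E.inv()*F).magnitude()
def E_h(phi,sgn=1):  # tool z horizontal at azimuth phi, tool x = sgn*up
    z=np.array([np.cos(phi),np.sin(phi),0]);x=np.array([0,0,sgn]);return R.from_matrix(np.stack([x,np.cross(z,x),z],1))
E
python3 - <<'E'
from ik import *
rng=np.random.default_rng(0);np.set_printoptions(precision=2,suppress=True)
for sg in (1,-1):
  for deg in range(-180,180,30):
    for pos in ((460,230,80),(480,180,80)):
      best=None
      for t in range(8):
        r_=ik(np.array(pos),E_h(np.radians(deg),sg),rng.uniform(lo,hi))
        if best is None or r_[1]/50+r_[2]<best[1]/50+best[2]:best=r_
        if best[1]<3 and best[2]<.05:break
      if best[1]<3 and best[2]<.05: print(sg,deg,pos,best[0],round(best[1],1),round(best[2],3))
E
```

```text
1 -90 (460, 230, 80) [-1.02  1.23  0.1   1.41  0.62  1.94  1.93] 0.0 0.0
1 -90 (480, 180, 80) [-1.14  1.26  0.4   1.5   0.52  1.73  2.1 ] 0.0 0.0
1 -60 (460, 230, 80) [-0.94  1.17 -0.32  1.76  1.07  1.94  1.62] 0.0 0.0
1 -60 (480, 180, 80) [-0.83  1.16 -0.37  1.84  1.14  1.94  1.57] 0.0 0.0
1 -30 (460, 230, 80) [-1.08  1.14 -0.28  2.17  1.38  1.8   1.37] 0.0 0.0
1 -30 (480, 180, 80) [-1.36  1.17  0.16  2.28  1.37  1.36  1.31] 0.0 0.0
1 60 (460, 230, 80) [ 0.11  1.25 -0.05  2.47  4.32  1.76  2.12] 0.0 0.0
1 90 (460, 230, 80) [ 0.77  1.36 -0.84  2.05 -0.97  0.8   1.24] 0.0 0.0
1 90 (480, 180, 80) [ 0.57  1.17 -0.45  1.99 -1.15  1.2   1.39] 0.0 0.0
1 120 (460, 230, 80) [ 0.31  1.21 -0.43  1.66 -0.82  1.47  1.09] 0.0 0.0
1 120 (480, 180, 80) [ 0.44  1.25 -0.54  1.58 -0.68  1.49  0.97] 0.0 0.0
1 150 (460, 230, 80) [ 0.21  1.38 -0.7   1.28 -0.37  1.79  0.74] 0.0 0.0
1 150 (480, 180, 80) [ 0.31  1.43 -0.82  1.21 -0.26  1.86  0.65] 0.0 0.0
-1 -90 (460, 230, 80) [-1.02  1.23  0.1   1.41  0.62  1.94 -1.21] 0.0 0.0
-1 -90 (480, 180, 80) [-0.97  1.21  0.11  1.48  0.67  1.87 -1.22] 0.0 0.0
-1 -60
[... 179 characters left out ...]
.19  2.17  1.36  1.71 -1.76] 0.0 0.0
-1 -30 (480, 180, 80) [-1.05  1.15 -0.21  2.26  1.43  1.73 -1.85] 0.0 0.0
-1 60 (460, 230, 80) [ 0.3   1.25 -0.27  2.46  4.32  1.53 -0.96] 0.0 0.0
-1 60 (480, 180, 80) [ 0.02  1.24  0.21  2.42  4.4   1.94 -1.16] 1.5 0.006
-1 90 (460, 230, 80) [ 0.79  1.38 -0.88  2.04 -0.92  0.76 -1.94] 0.0 0.0
-1 90 (480, 180, 80) [ 0.58  1.18 -0.47  1.99 -1.14  1.18 -1.76] 0.0 0.0
-1 120 (460, 230, 80) [ 0.15  1.17 -0.19  1.68 -0.95  1.6  -1.92] 0.0 0.0
-1 120 (480, 180, 80) [ 0.4   1.23 -0.47  1.59 -0.72  1.52 -2.13] 0.0 0.0
-1 150 (460, 230, 80) [-0.03  1.26 -0.21  1.3  -0.65  1.93 -2.07] 0.0 0.0
-1 150 (480, 180, 80) [ 0.12  1.31 -0.39  1.23 -0.51  1.94 -2.19] 0.0 0.0
```

```bash
cat >> ik.py <<'E'
def E_t(phi,beta,sgn=1): # tool z tilted by beta from down toward azimuth phi; sgn=1: tool x on the upper/forward side
    h=np.array([np.cos(phi),np.sin(phi),0]);u=np.array([0,0,1.]);z=-u*np.cos(beta)+h*np.sin(beta);x=sgn*(h*np.cos(beta)+u*np.sin(beta))
    return R.from_matrix(np.stack([x,np.cross(z,x),z],1))
E
python3 - <<'E'
from ik import *
rng=np.random.default_rng(0);np.set_printoptions(precision=2,suppress=True)
d=np.radians
for al in (30,40,50):
  for sg in (1,-1):
    for k in range(2):
      b=min((ik(np.array([470,222,28]),E_t(d(32),-d(al),sg),rng.uniform(lo,hi)) for _ in range(6)),key=lambda t:t[1]/50+t[2])
    print("pick",al,sg,b[0],round(b[1],1),round(b[2],2))
    for ph in (-60,-30,0,30,60,90):
      b=min((ik(np.array([480,180,65]),E_t(d(ph),d(90-al),sg),rng.uniform(lo,hi)) for _ in range(6)),key=lambda t:t[1]/50+t[2])
      if b[1]<3 and b[2]<.05:print("  place",ph,b[0])
E
```

```text
pick 30 1 [-0.45  0.82 -0.16  1.59  0.11  1.26 -1.66] 0.0 0.0
  place -60 [-0.99  0.83 -0.04  1.99  0.96  1.24  1.86]
  place -30 [-0.81  0.79 -0.38  2.34  1.52  1.32  1.61]
  place 60 [0.03 0.78 0.05 2.5  4.21 1.14 1.68]
  place 90 [ 0.9   1.19 -1.15  2.07 -0.07  0.45  0.17]
pick 30 -1 [-0.29  0.86 -0.42  1.58  0.27  1.3   1.32] 0.0 0.0
  place -60 [-0.86  0.84 -0.22  1.98  1.03  1.36 -1.34]
  place -30 [-0.75  0.81 -0.47  2.34  1.53  1.38 -1.53]
  place 60 [ 0.95  1.22 -1.21  2.43  3.    0.33 -0.02]
  place 90 [ 0.31  0.81 -0.23  2.11 -1.23  0.94 -1.89]
pick 40 1 [-0.48  0.93 -0.12  1.45  0.08  1.47 -1.64] 0.0 0.0
  place -60 [-1.14  0.74  0.25  2.04  0.79  0.95  2.08]
  place -30 [-0.68  0.68 -0.45  2.33  1.5   1.15  1.77]
  place 60 [ 0.53  0.74 -0.71  2.43  3.93  0.44  1.89]
  place 90 [ 0.86  1.11 -1.21  2.09  0.28  0.45 -0.26]
pick 40 -1 [-0.09  1.11 -0.89  1.41  0.55  1.66  1.05] 0.0 0.0
  place -60 [-0.76  0.74 -0.29  2.01  1.01  1.24 -1.27]
  place -30 [-0.85  0.65 -0.22  2.34  1.49  1.01 -1.38]
  place 60 [ 0.85  1.04 -1.21  2.41  2.62  0.29  0.15]
  place 90 [ 0.57  0.81 -0.7   2.11 -0.82  0.55 -2.36]
pick 50 1 [-0.9   0.77  0.39  2.4   4.4   0.18  0.28] 155.1 0.94
  place -60 [-0.37  0.77 -0.73  2.01  1.12  1.35  1.86]
  place -30 [-0.5   0.6  -0.53  2.29  1.44  1.    1.98]
  place 0 [-0.32  0.55 -0.57  2.51  2.04  0.85  1.99]
  place 60 [ 0.76  0.9  -1.21  2.35  2.01  0.28 -2.55]
  place 90 [ 0.78  0.99 -1.2   2.09  0.46  0.47 -0.53]
pick 50 -1 [-0.14  1.2  -0.85  1.27  0.5   1.84  1.08] 0.0 0.0
  place -60 [-0.55  0.69 -0.46  2.02  1.02  1.17 -1.2 ]
  place -30 [-0.52  0.6  -0.51  2.3   1.43  0.99 -1.17]
  place 0 [-0.13  0.62 -0.81  2.5   1.98  0.97 -1.05]
  place 30 [ 0.49  0.82 -1.21  2.51  2.28  0.81 -0.38]
  place 60 [ 0.51  0.66 -0.81  2.37  3.75  0.18 -1.22]
  place 90 [ 0.08  0.6  -0.15  2.14 -1.1   0.7  -2.21]
```

```bash
cat > go.py <<'E'
# usage: go.py x y z phi beta sgn (deg): prints rotvec (tool) then the translation in the tool axes after the turn
import sys; from ik import *; from plant import r
def delta(P,E):
    st=r.get_state();w,x,y,z=st["orientation"];C=R.from_quat([x,y,z,w])
    v=(C.inv()*E).as_rotvec();t=E.inv().apply(P-st["position"])
    print("pos",st["position"].round(1),"t",round(st["time_s"],2),"q",st["joints"].round(2),"\nrot",v.round(3),"n",round(np.linalg.norm(v)/.18,1),"then trans",t.round(1), "trans before turn",C.inv().apply(P-st["position"]).round(1))
if __name__=="__main__":
    a=list(map(float,sys.argv[1:]));delta(np.array(a[:3]),E_t(np.radians(a[3]),np.radians(a[4]),a[5]))
E
python3 go.py 481.5 229.4 22 32 0 1
```

```text
pos [483.6 205.3 282.6] t 10.07 q [-1.65 -0.14  1.01  2.24  0.55  0.52 -2.72] 
rot [-0.06  -0.535 -0.657] n 4.7 then trans [ 11.  -21.5 260.6] trans before turn [-124.    33.6  228.1]
```

Units first: shifts go in shares of 62.5 mm and turns go in units of 0.05 rad. So -0.1314 rad is -2.628.

```bash
echo '[[[0, 0, 0, -0.24, -2.14, -2.628], [0, 0, 0, -0.24, -2.14, -2.628], [0, 0, 0, -0.24, -2.14, -2.628], [0, 0, 0, -0.24, -2.14, -2.628], [0, 0, 0, -0.24, -2.14, -2.628], [0, 0, 0, 0, 0, 0], [0, 0, 0, 0, 0, 0]]]' | python3 shift.py - ; python3 go.py 481.5 229.4 22 32 0 1
```

```text
time_s: 10.95
position: [478.5, 192.4, 277.9]
orientation: [-0.009, 0.984, 0.163, 0.069]
ft_force: [-0.9, -0.3, -3.9]
grip_width: 29.0
gripper_force: 60.8
pos [478.5 192.4 277.9] t 10.95 q [-1.44  0.24  1.16  1.96 -0.26  0.96 -1.42] 
rot [ 0.02  -0.138 -0.23 ] n 1.5 then trans [ 22.2 -29.8 255.9] trans before turn [-20.9 -35.1 255.3]
```

Scaled: 50 mm is 0.8, 40 mm is 0.64, -0.115 rad is -2.3.

```bash
echo '[[[0, 0, 0, 0.2, -1.38, -2.3], [0, 0, 0, 0.2, -1.38, -2.3], [0.176, -0.24, 0.64, 0, 0, 0], [0.176, -0.24, 0.8, 0, 0, 0], [0, 0, 0.8, 0, 0, 0], [0, 0, 0.64, 0, 0, 0], [0, 0, 0, 0, 0, 0], [0, 0, 0, 0, 0, 0]]]' | python3 shift.py - ; python3 go.py 481.5 229.4 22 32 0 1
```

```text
time_s: 11.95
position: [481.2, 231.0, 100.3]
orientation: [-0.001, 0.961, 0.277, 0.001]
ft_force: [-0.1, 0.2, -3.3]
grip_width: 29.2
gripper_force: 60.7
pos [481.2 231.  100.3] t 11.95 q [-1.11  0.58  0.81  2.01 -0.59  0.8  -0.97] 
rot [-0.002 -0.002  0.003] n 0.0 then trans [-0.6  1.5 78.3] trans before turn [-0.8  1.6 78.3]
```

Scaled: 40 mm is 0.64, 1 mm is 0.016.

```bash
echo '[[[0, 0.016, 0.64, 0, 0, 0], [0, 0, 0.32, 0, 0, 0], [0, 0, 0.192, 0, 0, 0], [0, 0, 0.08, 0, 0, 0], [0, 0, 0, 0, 0, 0], [0, 0, 0, 0, 0, 0]]]' | python3 shift.py - ; echo '[[[0, 0, 0, 0, 0, 0], [0, 0, 0, 0, 0, 0], [0, 0, 0, 0, 0, 0], [0, 0, 0, 0, 0, 0], [0, 0, 0, 0, 0, 0], [0, 0, -0.8, 0, 0, 0], [0, 0, -0.64, 0, 0, 0]]]' | python3 shift.py 80 ; python3 go.py 480 228.3 25 32 -40 1
```

```text
time_s: 12.7
position: [481.5, 229.9, 22.2]
orientation: [-0.002, 0.961, 0.277, 0.0]
ft_force: [-0.2, -2.1, -3.8]
grip_width: 29.0
gripper_force: 60.7
time_s: 13.58
position: [481.2, 229.1, 112.7]
orientation: [-0.001, 0.961, 0.277, -0.001]
ft_force: [0.2, 0.9, -0.2]
grip_width: 80.3
gripper_force: 0.0
pos [481.2 229.1 112.7] t 13.57 q [-1.12  0.56  0.83  2.   -0.57  0.83 -0.98] 
rot [-0.001 -0.697  0.003] n 3.9 then trans [55.2  0.  68.1] trans before turn [-1.4  0.2 87.7]
```

Scaled: -0.174 rad is -3.48.

```bash
echo '[[[0, 0, 0, 0, -3.48, 0], [0, 0, 0, 0, -3.48, 0], [0, 0, 0, 0, -3.48, 0], [0, 0, 0, 0, -3.48, 0], [0, 0, 0, 0, 0, 0], [0, 0, 0, 0, 0, 0]]]' | python3 shift.py - ; python3 go.py 480 228.3 25 32 -40 1
```

```text
time_s: 14.32
position: [481.4, 228.9, 111.6]
orientation: [0.093, 0.904, 0.261, -0.327]
ft_force: [0.3, 0.3, -0.3]
grip_width: 80.1
gripper_force: 0.0
pos [481.4 228.9 111.6] t 14.32 q [-0.95  0.97  0.77  1.44 -0.4   1.65 -1.11] 
rot [-0.    -0.005  0.003] n 0.0 then trans [54.5 -0.3 67.3] trans before turn [54.2 -0.1 67.5]
```

Scaled: 25 mm is 0.4, 20 mm is 0.32.

```bash
echo '[[[0.32, 0, 0.4, 0, 0, 0], [0.32, 0, 0.4, 0, 0, 0], [0.144, 0, 0.176, 0, 0, 0], [0.064, 0, 0.08, 0, 0, 0], [0, 0, 0, 0, 0, 0], [0, 0, 0, 0, 0, 0]]]' | python3 shift.py - ; python3 go.py 480 228.3 25 32 -40 1;  echo '[[[0, 0, 0, 0, 0, 0], [0, 0, 0, 0, 0, 0], [0, 0, 0, 0, 0, 0], [0, 0, 0, 0, 0, 0], [0, 0, 0, 0, 0, 0], [0, 0, 0, 0, 0, 0]]]' | python3 shift.py 20; echo '[[[-0.304, 0, -0.368, 0, 0, 0], [-0.608, 0, -0.736, 0, 0, 0], [-0.608, 0, -0.736, 0, 0, 0], [-0.608, 0, -0.736, 0, 0, 0], [-0.608, 0, -0.736, 0, 0, 0], [0, 0, 0, 0, 0, 0]]]' | python3 shift.py - ;  python3 go.py 480 228.3 280 32 0 1
```

```text
time_s: 15.08
position: [480.2, 228.8, 27.8]
orientation: [0.093, 0.903, 0.261, -0.327]
ft_force: [-0.5, -0.2, 0.2]
grip_width: 80.1
gripper_force: 0.0
pos [480.2 228.8  27.8] t 15.07 q [-0.94  1.07  0.73  1.46 -0.45  1.54 -1.1 ] 
rot [-0.    -0.003  0.004] n 0.0 then trans [1.5 0.4 2.4] trans before turn [1.5 0.4 2.4]
time_s: 15.82
position: [479.9, 228.9, 27.1]
orientation: [0.093, 0.903, 0.261, -0.328]
ft_force: [1.7, 1.9, 5.2]
grip_width: 28.8
gripper_force: 60.1
time_s: 16.58
position: [482.8, 228.4, 298.8]
orientation: [0.093, 0.904, 0.261, -0.325]
ft_force: [1.3, -0.2, -5.3]
grip_width: 28.6
gripper_force: 59.9
pos [482.8 228.4 298.8] t 16.57 q [-0.96  0.79  0.84  1.28 -0.29  1.95 -1.12] 
rot [-0.001  0.69   0.003] n 3.8 then trans [-2.4 -1.4 18.8] trans before turn [10.1 -1.3 16. ]
```

```bash
cat > sim.py <<'E'
from ik import *
from scipy.spatial.transform import Slerp
from plant import r
d=np.radians
def loc(p,E,q0,m=.03):
    f=lambda q:np.r_[(FK(q)[0]-p)/100,(E.inv()*FK(q)[1]).as_rotvec()*3,.02*(q-q0)]
    S=least_squares(f,np.clip(q0,lo+m+1e-3,hi-m-1e-3),bounds=(lo+m,hi-m),max_nfev=15);P,F=FK(S.x);return S.x,np.linalg.norm(P-p),(E.inv()*F).magnitude()
def path(ws,q,n=12):
    for (p0,E0),(p1,E1) in zip(ws,ws[1:]):
        s=Slerp([0,1],R.concatenate([E0,E1]))
        for i in range(1,n+1):
            t=i/n;q,a,b=loc(p0+(p1-p0)*t,s(t),q)
            if i%4==0:print(q.round(2),round(a,1),round(b,3))
        print("--")
    return q
E
python3 - <<'E'
from sim import *
P=np.array([480,200,320.])
q=r.get_state()["joints"];p0,E0=FK(q)
print(p0)
for psi in (180,210,240):
  print("psi",psi)
  path([(p0,E0),(P,E_t(d(32),0)),(P,E_t(d(32+.5*(psi-32)),0)),(P,E_t(d(psi),0)),(P,E_t(d(-30),d(50))),(np.array([480,180,70.]),E_t(d(-30),d(50)))],q)
E
```

```text
[482.51702459 229.00204146 297.55229671]
psi 180
[-1.04  0.64  0.89  1.43 -0.31  1.73 -1.14] 0.0 0.0
[-1.14  0.47  0.94  1.6  -0.3   1.49 -1.16] 0.0 0.0
[-1.26  0.28  0.99  1.77 -0.25  1.23 -1.22] 0.0 0.0
--
[-1.2   0.25  0.89  1.76 -0.21  1.22 -0.83] 0.0 0.0
[-1.13  0.24  0.8   1.76 -0.18  1.22 -0.43] 0.0 0.0
[-1.07  0.23  0.72  1.76 -0.16  1.21 -0.03] 0.0 0.0
--
[-1.01  0.22  0.64  1.75 -0.14  1.21  0.37] 0.0 0.0
[-0.96  0.21  0.57  1.75 -0.12  1.21  0.78] 0.0 0.0
[-0.91  0.21  0.5   1.75 -0.11  1.21  1.2 ] 0.0 0.0
--
[-0.99  0.3   0.38  1.68  0.23  1.36  1.69] 0.0 0.0
[-1.11  0.28  0.24  1.84  0.61  1.31  2.13] 0.0 0.0
[-1.16  0.15  0.13  2.13  0.99  1.12  2.57] 0.0 0.0
--
[-1.15  0.27  0.13  2.24  1.1   0.99  2.35] 0.0 0.0
[-1.14  0.44  0.14  2.32  1.26  0.87  2.08] 0.0 0.0
[-1.12  0.64  0.13  2.36  1.46  0.8   1.77] 0.0 0.0
--
psi 210
[-1.04  0.64  0.89  1.43 -0.31  1.73 -1.14] 0.0 0.0
[-1.14  0.47  0.94  1.6  -0.3   1.49 -1.16] 0.0 0.0
[-1.26  0.28  0.99  1.77 -0.25  1.23 -1.22] 0.0 0.0
--
[-1.18  0.25  0.87  1.76 -0.2   1.22 -0.75] 0.0 0.0
[-1.11  0.23  0.77  1.76 -0.17  1.22 
[... 649 characters left out ...]
] 0.0 0.0
[-1.26  0.28  0.99  1.77 -0.25  1.23 -1.22] 0.0 0.0
--
[-1.17  0.25  0.85  1.76 -0.2   1.22 -0.67] 0.0 0.0
[-1.08  0.23  0.73  1.76 -0.16  1.22 -0.11] 0.0 0.0
[-1.    0.22  0.63  1.75 -0.14  1.21  0.46] 0.0 0.0
--
[-0.93  0.21  0.53  1.75 -0.11  1.21  1.04] 0.0 0.0
[-0.85  0.21  0.44  1.74 -0.09  1.21  1.62] 0.0 0.0
[-0.78  0.2   0.35  1.74 -0.07  1.21  2.2 ] 0.0 0.0
--
[-0.93  0.21  0.27  1.77  0.27  1.23  2.35] 0.0 0.0
[-1.06  0.19  0.19  1.91  0.63  1.2   2.47] 0.0 0.0
[-1.15  0.15  0.11  2.13  0.99  1.13  2.57] 0.0 0.0
--
[-1.14  0.27  0.12  2.24  1.1   0.99  2.35] 0.0 0.0
[-1.13  0.44  0.13  2.32  1.26  0.87  2.08] 0.0 0.0
[-1.11  0.64  0.12  2.36  1.46  0.81  1.77] 0.0 0.0
--
```

```bash
echo '[[[0, 0, 0, 0, 3.46, 0], [0, 0, 0, 0, 3.46, 0], [0, 0, 0, 0, 3.46, 0], [0, 0, 0, 0, 3.46, 0], [-0.224, 0.384, 0.56, 0, 0, 0], [0, 0, 0, 0, 0, -3.69], [0, 0, 0, 0, 0, -3.69], [0, 0, 0, 0, 0, -3.69]]]' | python3 shift.py - ; echo '[[[0, 0, 0, 0, 0, -3.69], [0, 0, 0, 0, 0, -3.69], [0, 0, 0, 0, 0, -3.69], [0, 0, 0, 0, 0, -3.69], [0, 0, 0, 0, 0, -3.69], [0, 0, 0, 0, 0, -3.69], [0, 0, 0, 0, 0, -3.69], [0, 0, 0, 0, 0, -3.69]]]' | python3 shift.py -; echo '[[[0, 0, 0, 0, 0, -3.69], [0, 0, 0, 0, 0, -3.69], [0, 0, 0, 0, 0, -3.69], [0, 0, 0, 0, 0, 0], [0, 0, 0, 0, 0, 0]]]' | python3 shift.py -; python3 go.py 480 180 150 -30 50 1
```

```text
time_s: 17.58
position: [480.7, 200.9, 258.5]
orientation: [-0.001, 0.847, 0.532, -0.004]
ft_force: [0.2, 0.1, -4.0]
grip_width: 28.8
gripper_force: 60.5
time_s: 18.58
position: [480.8, 200.9, 258.4]
orientation: [-0.004, 0.269, 0.963, -0.002]
ft_force: [0.2, 0.8, -3.8]
grip_width: 28.9
gripper_force: 60.5
time_s: 19.2
position: [481.6, 200.9, 259.4]
orientation: [-0.003, 0.001, 1.0, -0.0]
ft_force: [-0.1, -0.4, -2.9]
grip_width: 28.6
gripper_force: 60.5
pos [481.6 200.9 259.4] t 19.2 q [-0.8   0.26  0.39  1.83 -0.11  1.08  1.2 ] 
rot [ 1.128  0.297 -2.399] n 14.8 then trans [-77.9  18.9  77.3] trans before turn [  0.8 -20.9 109.4]
```

Scaled: -0.16 rad is -3.2.

```bash
echo '[[[0, 0, 0, 1.504, 0.396, -3.2], [0, 0, 0, 1.504, 0.396, -3.2], [0, 0, 0, 1.504, 0.396, -3.2], [0, 0, 0, 1.504, 0.396, -3.2], [0, 0, 0, 1.504, 0.396, -3.2], [0, 0, 0, 1.504, 0.396, -3.2], [0, 0, 0, 1.504, 0.396, -3.2], [0, 0, 0, 0, 0, 0]]]' | python3 shift.py - ;  python3 go.py 480 180 150 -30 50 1
```

```text
time_s: 20.2
position: [480.9, 202.6, 259.3]
orientation: [-0.067, -0.527, 0.811, -0.245]
ft_force: [0.0, -0.3, -3.2]
grip_width: 28.8
gripper_force: 60.6
pos [480.9 202.6 259.3] t 20.2 q [-0.96  0.37  0.22  1.78  0.4   1.26  1.8 ] 
rot [ 0.598  0.161 -1.277] n 7.9 then trans [-77.   20.   78.3] trans before turn [-21.   29.2 105.7]
```

```bash
echo '[[[0, 0, 0, 1.496, 0.4, -3.2], [0, 0, 0, 1.496, 0.4, -3.2], [0, 0, 0, 1.496, 0.4, -3.2], [0, 0, 0, 1.496, 0.4, -3.2], [0, 0, 0, 1.496, 0.4, -3.2], [0, 0, 0, 1.496, 0.4, -3.2], [0, 0, 0, 1.496, 0.4, -3.2], [0, 0, 0, 1.496, 0.4, -3.2]]]' | python3 shift.py - ; echo '[[[-0.32, 0.08, 0.32, 0, 0, 0], [-0.624, 0.16, 0.624, 0, 0, 0], [-0.304, 0.08, 0.304, 0, 0, 0], [0, 0, 0, 0, 0, 0], [0, 0, 0, 0, 0, 0]]]' | python3 shift.py - ; python3 go.py 480 180 150 -30 50 1
python3 - <<'E'
from h import *
im=r.get_image("wrist");cv2.imwrite("pics/w2.png",im);s=r.get_image("scene");cv2.imwrite("pics/s2.png",s)
t=r.get_image("top");cv2.imwrite("pics/t2.png",t)
o=np.hstack([cv2.resize(im,(400,300)),cv2.resize(s[120:330,230:510],(400,300))]);cv2.imwrite("pics/c3.png",o)
E
```

```text
time_s: 21.2
position: [482.2, 200.6, 260.1]
orientation: [0.109, 0.876, -0.234, 0.408]
ft_force: [1.0, 0.0, -4.6]
grip_width: 28.9
gripper_force: 60.7
time_s: 21.82
position: [481.1, 179.2, 151.5]
orientation: [0.109, 0.875, -0.235, 0.408]
ft_force: [0.3, 0.9, -3.3]
grip_width: 28.9
gripper_force: 60.5
pos [481.1 179.2 151.5] t 21.82 q [-1.08  0.45  0.07  2.33  1.29  0.89  2.04] 
rot [-0.001 -0.    -0.002] n 0.0 then trans [-2.  -0.2 -0.1] trans before turn [-2.  -0.2 -0.1]
```

View pics/c3.png

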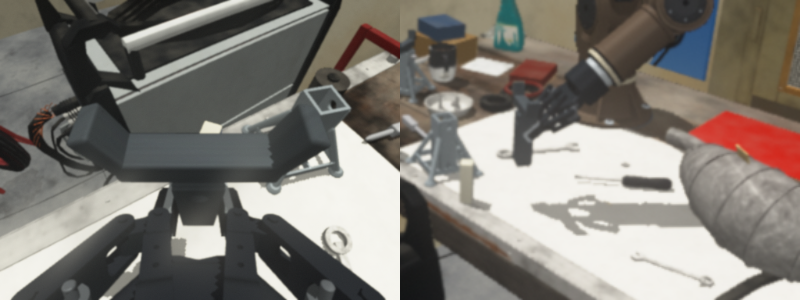

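Scaled: 5 mm is 0.08, -23 mm is -0.368.

```bash
echo '[[[-0.368, 0, 0.3088, 0, 0, 0], [-0.368, 0, 0.3088, 0, 0, 0], [-0.096, 0, 0.08, 0, 0, 0], [0, 0, 0, 0, 0, 0], [0, 0, 0, 0, 0, 0]]]' | python3 shift.py -
python3 - <<'E'
from h import *
# foot height estimate from the scene picture: lowest dark post pixels
print(tool()[0], tool()[1].as_matrix().round(3)[2])
s=r.get_image("scene");cv2.imwrite("pics/s3.png",s)
X=np.array([[491,170,z] for z in (0,10,20,40)]);print(proj("scene",X).round(1))
u,v=proj("scene",X[:1])[0].astype(int)
print(s.max(2)[v-30:v+10:2,u-10:u+12:2])
E
```

```text
time_s: 22.6
position: [480.7, 179.2, 83.6]
orientation: [0.109, 0.876, -0.234, 0.409]
ft_force: [0.9, -0.0, -3.6]
grip_width: 29.0
gripper_force: 60.5
[480.72325448 179.16715679  83.63295764] [ 0.766 -0.    -0.643]
[[312.3 259. ]
 [312.5 255.9]
 [312.7 252.8]
 [313.1 246.5]]
[[173 171 156 110  84  79  78  78  77  78  87]
 [205 205 205 155  80  78  79  78  78  89 118]
 [242 243 241 182  79  79  78  81 102 123 101]
 [243 243 241 167  79  79  80 104 121  95  72]
 [243 243 240 164  79  79  90 128  93  70  69]
 [243 243 239 147  79  79  86 126 117  76  98]
 [243 243 239 142  79  79  80  93 124 108 201]
 [243 243 237 127  79  80  80  80  85 110 229]
 [243 243 238 123  80  79  80  79  80 114 232]
 [243 243 238 123  80  80  80  81  80 124 236]
 [243 243 237 115  79  80  80  81  81 134 240]
 [242 243 237 116  80  80  80  80  82 144 240]
 [242 243 240 158  82  80  81  80  82 146 241]
 [244 244 243 226 106  80  79  80  81 159 241]
 [244 244 244 241 162  86  89  93 101 166 232]
 [243 244 244 242 197 142 147 149 149 153 166]
 [244 244 244 243 238 173 155 155 155 154 154]
 [244 244 244 244 243 213 172 156 154 153 154]
 [243 244 243 243 243 241 238 225 195 161 154]
 [243 243 243 243 242 243 243 243 241 232 220]]
```

```bash
echo '[[[-0.0368, 0, 0.0304, 0, 0, 0], [-0.0368, 0, 0.0304, 0, 0, 0], [0, 0, 0, 0, 0, 0]]]' | python3 shift.py - | egrep "posi|ft_"; echo '[[[-0.0368, 0, 0.0304, 0, 0, 0], [0, 0, 0, 0, 0, 0]]]' | python3 shift.py - | egrep "posi|ft_";echo '[[[-0.0368, 0, 0.0304, 0, 0, 0], [0, 0, 0, 0, 0, 0]]]' | python3 shift.py - | egrep "posi|ft_"
```

```text
position: [480.2, 178.8, 76.5]
ft_force: [0.1, -0.1, -2.8]
position: [480.2, 178.8, 73.4]
ft_force: [0.4, 0.2, -3.3]
position: [480.3, 178.8, 70.6]
ft_force: [-0.5, -0.0, -3.8]
```

Scaled: -1.1 mm is -0.0176, 1 mm is 0.016.

```bash
echo '[[[-0.0176, 0, 0.016, 0, 0, 0], [0, 0, 0, 0, 0, 0]]]' | python3 shift.py - | egrep "posi|ft_"; echo '[[[-0.0176, 0, 0.016, 0, 0, 0], [0, 0, 0, 0, 0, 0]]]' | python3 shift.py - | egrep "posi|ft_";echo '[[[-0.0176, 0, 0.016, 0, 0, 0], [0, 0, 0, 0, 0, 0]]]' | python3 shift.py - | egrep "posi|ft_"
```

```text
position: [480.8, 178.6, 70.5]
ft_force: [-5.9, 1.3, 13.0]
position: [481.3, 178.5, 70.3]
ft_force: [-13.7, 3.9, 31.3]
position: [481.9, 178.2, 70.1]
ft_force: [-17.6, 5.1, 42.9]
```

Scaled: 2 mm is 0.032, -1.8 mm is -0.0288.

```bash
echo '[[[0.032, 0, -0.0288, 0, 0, 0], [0, 0, 0, 0, 0, 0], [0, 0, 0, 0, 0, 0]]]' | python3 shift.py - | egrep "posi|ft_"; echo '[[[0, 0, 0, 0, 0, 0], [0, 0, 0, 0, 0, 0], [0, 0, 0, 0, 0, 0], [0, 0, 0, 0, 0, 0]]]' | python3 shift.py 60; echo '[[[0, 0, -0.32, 0, 0, 0], [0, 0, -0.48, 0, 0, 0], [0, 0, -0.8, 0, 0, 0], [0, 0, -0.8, 0, 0, 0], [0, 0, 0, 0, 0, 0]]]' | python3 shift.py 80;  python3 - <<'E'
from h import *
im=r.get_image("wrist");cv2.imwrite("pics/w4.png",im);s=r.get_image("scene");cv2.imwrite("pics/s4.png",s)
print(r.get_state()["joints"].round(2))
np.save("w4T.npy",r.camera_params("wrist")["cam_to_world"])
o=np.hstack([cv2.resize(im,(400,300)),cv2.resize(s[180:285,240:380],(400,300))]);cv2.imwrite("pics/c4.png",o)
E
```

```text
position: [481.1, 178.7, 70.3]
ft_force: [-5.0, 2.2, 16.5]
time_s: 25.15
position: [480.3, 178.8, 68.8]
orientation: [0.11, 0.876, -0.233, 0.408]
ft_force: [0.7, -0.0, 0.6]
grip_width: 60.2
gripper_force: 0.0
time_s: 25.78
position: [379.4, 239.2, 166.6]
orientation: [0.107, 0.876, -0.232, 0.408]
ft_force: [0.7, -0.1, -0.1]
grip_width: 80.0
gripper_force: 0.0
[-1.29  0.42 -0.04  2.32  1.04  1.05  2.02]
```

View pics/c4.png

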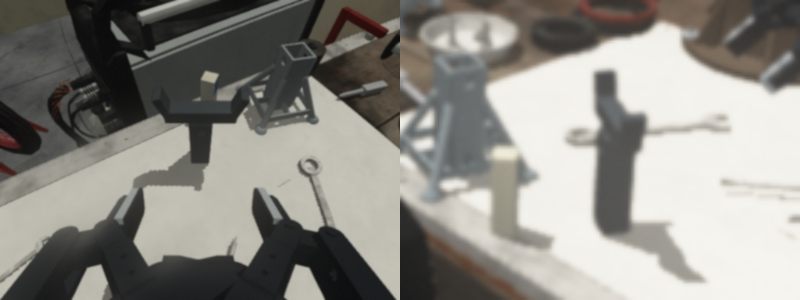

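```bash
python3 go.py 480 190 330 240 0 1
python3 - <<'E'
from sim import *
q=r.get_state()["joints"];p0,E0=FK(q);P=np.array([480,190,330.])
path([(p0,E0),(np.array([379,239,330.]),E0),(np.array([379,239,330.]),E_t(d(240),0)),(P,E_t(d(240),0)),(np.array([490,173,125]),E_t(d(240),0)),(P,E_t(d(240),0)),(np.array([519,-20,270]),E_t(d(167),0)),(np.array([519,-20,130]),E_t(d(167),0))],q,8)
E
```

```text
pos [380.8 236.4 165.4] t 25.88 q [-1.29  0.42 -0.04  2.32  1.04  1.05  2.02] 
rot [-0.682 -0.681  1.464] n 9.7 then trans [  -9.4 -109.1 -164.6] trans before turn [196.2  -9.  -22.2]
[-1.28  0.24 -0.04  2.24  0.93  1.18  2.25] 0.0 0.0
[-1.28  0.11 -0.04  2.14  0.87  1.33  2.45] 0.0 0.0
--
[-1.12  0.13  0.11  1.89  0.44  1.33  2.21] 0.0 0.0
[-0.93  0.06  0.27  1.87 -0.02  1.21  1.96] 0.0 0.0
--
[-0.86  0.12  0.32  1.81 -0.04  1.22  2.09] 0.0 0.0
[-0.78  0.19  0.36  1.73 -0.07  1.23  2.22] 0.0 0.0
--
[-0.74  0.28  0.35  1.88 -0.11  0.99  2.28] 0.0 0.0
[-0.68  0.41  0.31  1.99 -0.18  0.76  2.36] 0.0 0.0
--
[-0.73  0.28  0.34  1.88 -0.11  0.99  2.28] 0.0 0.0
[-0.77  0.19  0.35  1.73 -0.07  1.23  2.22] 0.0 0.0
--
[-0.69  0.2   0.5   1.81 -0.1   1.16  1.83] 0.0 0.0
[-0.59  0.27  0.66  1.84 -0.18  1.1   1.49] 0.0 0.0
--
[-0.55  0.34  0.63  1.93 -0.25  0.94  1.55] 0.0 0.0
[-0.49  0.44  0.58  2.   -0.33  0.79  1.62] 0.0 0.0
--
```

Scaled: 42 mm is 0.672, -35 mm is -0.56, -0.068 rad is -1.36.

```bash
echo '[[[0.672, 0, -0.56, 0, 0, 0], [0.672, 0, -0.56, 0, 0, 0], [0.672, 0, -0.56, 0, 0, 0], [0, 0, 0, -1.36, -1.36, 2.928], [0, 0, 0, -1.36, -1.36, 2.928], [0, 0, 0, -1.36, -1.36, 2.928], [0, 0, 0, -1.36, -1.36, 2.928], [0, 0, 0, -1.36, -1.36, 2.928]]]' | python3 shift.py - >/dev/null; echo '[[[0, 0, 0, -1.36, -1.36, 2.928], [0, 0, 0, -1.36, -1.36, 2.928], [0, 0, 0, -1.36, -1.36, 2.928], [0, 0, 0, -1.36, -1.36, 2.928], [0, 0, 0, -1.36, -1.36, 2.928], [-0.064, -0.864, 0, 0, 0, 0], [-0.064, -0.864, 0, 0, 0, 0], [0, 0, 0, 0, 0, 0]]]' | python3 shift.py - ; echo '[[[0, 0, 0, 0, 0, 0], [0, 0, 0, 0, 0, 0]]]' | python3 shift.py - ; python3 go.py 480 190 330 240 0 1
python3 - <<'E'
from h import *
im=r.get_image("wrist");cv2.imwrite("pics/w5.png",im)
np.save("w5T.npy",r.camera_params("wrist")["cam_to_world"])
print(proj("wrist",[[490,173,125],[490,173,0],[519,-20,120]]))
E
```

```text
time_s: 27.88
position: [482.1, 184.2, 327.9]
orientation: [-0.001, -0.496, 0.868, -0.003]
ft_force: [-1.0, 0.0, -0.3]
grip_width: 79.6
gripper_force: 0.0
time_s: 28.12
position: [478.0, 189.3, 329.0]
orientation: [-0.0, -0.5, 0.866, -0.001]
ft_force: [-0.5, -1.0, -1.1]
grip_width: 80.2
gripper_force: 0.0
pos [478.  189.3 329. ] t 28.12 q [-0.79  0.19  0.37  1.74 -0.07  1.23  2.22] 
rot [-0.001 -0.001  0.001] n 0.0 then trans [-1.6 -1.3 -1. ] trans before turn [-1.6 -1.3 -1. ]
[[239.41622999 162.25331947]
 [243.22693074 146.15375191]
 [130.48933952  29.4236248 ]]
```

View pics/w5.png

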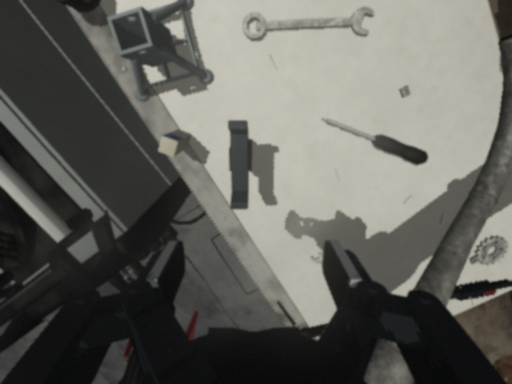

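Run:
```python
from h import *
np.set_printoptions(precision=1,suppress=True)
im=cv2.imread("pics/w5.png").max(2).astype(int)
for y in (124,130,142,150,160,170,180,186,196,204):
    row=im[y,222:256];print(y,row[::1][4:30])
print(im[112:216:2,239])
```

```text
124 [186 166 118  83  78  77  77  76  75  77  77  77  76  76  77  76  76  77
  75  75  83 125 171 189 192 192]
130 [194 189 173 130  83  60  57  56  58  57  56  57  57  57  56  58  56  58
  57  56  65  93 141 176 190 190]
142 [191 193 189 172 130  87  72  72  72  71  71  71  72  69  69  69  72  70
  71  70  68  59  54  51  53  66]
150 [192 187 165 112  73  67  70  71  72  71  69  70  70  70  68  69  70  69
  69  70  65  59  51  52  54  64]
160 [190 186 165 120  79  69  68  69  69  68  67  69  67  68  68  68  67  67
  66  67  66  59  53  49  53  69]
170 [187 186 174 147 111  82  68  67  66  66  66  68  67  67  66  67  66  67
  66  66  65  63  74  84  82  81]
180 [188 187 187 183 166 126  85  69  65  67  66  67  66  65  66  68  66  65
  65  65  65  81 125 169 188 190]
186 [186 185 186 183 169 136  90  69  64  65  65  65  65  66  65  67  64  65
  64  65  66  80 122 170 187 189]
196 [184 184 185 182 159 111  68  54  53  53  54  55  54  53  53  53  55  54
  55  54  58  85 133 173 187 186]
204 [136 133 139 146 123  87  67  64  65  64  66  66  65  65  66  68  65  66
  66  67  73 102 148 177 187 188]
[194 194 195 192 133  77  76  77  71  57  55  61  70  71  71  69  70  70
  69  70  70  69  68  68  68  68  67  67  68  67  66  67  67  67  65  68
  65  66  65  62  54  54  53  54  54  61  65  64  96 174 186 186]
```

```bash
python3 - <<'E'
from h import *
np.set_printoptions(precision=1,suppress=True)
a=onz("wrist",[[237.6,120],[239.2,208.2]],147);print(a,a.mean(0),np.linalg.norm(a[1]-a[0]),np.degrees(np.arctan2(*(a[0]-a[1])[[1,0]])))
b=onz("wrist",[[239.5,180],[239.2,150]],125);print(b)
e=np.array([np.cos(np.radians(-30)),np.sin(np.radians(-30))])
print("transverse",a.mean(0)[:2]@e,b[:,:2]@e)
E
python3 go.py 490 173 180 240 0 1
```

```text
[[463.2 126.4 147. ]
 [516.9 219.8 147. ]] [490.1 173.1 147. ] 107.70861848776661 -119.90241956047251
[[502.  193.3 125. ]
 [482.2 159.4 125. ]]
transverse 337.88253018622567 [338.1 337.9]
pos [478.1 189.4 329.2] t 28.18 q [-0.79  0.19  0.37  1.74 -0.07  1.23  2.22] 
rot [-0.001 -0.001  0.001] n 0.0 then trans [  8.3 -18.6 149.2] trans before turn [  8.2 -18.3 149.2]
```

```bash
echo '[[[0.1328, -0.2928, 0.32, 0, 0, 0], [0, 0, 0.72, 0, 0, 0], [0, 0, 0.72, 0, 0, 0], [0, 0, 0.72, 0, 0, 0], [0, 0, 0.48, 0, 0, 0], [0, 0, 0, 0, 0, 0], [0, 0, 0, 0, 0, 0]]]' | python3 shift.py 50 ; python3 go.py 490 173 126 240 0 1
```

```text
time_s: 29.05
position: [491.4, 173.0, 145.8]
orientation: [0.001, -0.5, 0.866, -0.001]
ft_force: [-0.7, -0.2, 0.5]
grip_width: 49.9
gripper_force: 0.0
pos [491.4 173.  145.8] t 29.05 q [-0.7   0.39  0.34  1.97 -0.17  0.81  2.35] 
rot [-0.003  0.001  0.001] n 0.0 then trans [ 0.7  1.2 19.8] trans before turn [ 0.7  1.2 19.8]
```

Scaled: 12 mm is 0.192, 7.5 mm is 0.12.

```bash
echo '[[[0.0112, 0.016, 0.192, 0, 0, 0], [0, 0, 0.12, 0, 0, 0], [0, 0, 0, 0, 0, 0]]]' | python3 shift.py - |egrep "posi|ft" ; echo '[[[0, 0, 0, 0, 0, 0], [0, 0, 0, 0, 0, 0], [0, 0, 0, 0, 0, 0], [0, 0, 0, 0, 0, 0], [0, 0, 0, 0, 0, 0]]]' | python3 shift.py 12; echo '[[[0, 0, -0.16, 0, 0, 0], [0, 0, -0.64, 0, 0, 0], [0, 0, -0.8, 0, 0, 0], [0, 0, -0.8, 0, 0, 0], [0, 0, 0, 0, 0, 0]]]' | python3 shift.py -; python3 go.py 516 -15 276 165 0 1
```

```text
position: [489.3, 172.2, 124.6]
ft_force: [0.1, 0.1, 0.1]
time_s: 30.05
position: [490.2, 172.5, 125.5]
orientation: [0.001, -0.5, 0.866, -0.001]
ft_force: [0.1, 0.2, 6.5]
grip_width: 20.7
gripper_force: 60.0
time_s: 30.68
position: [491.1, 172.9, 278.8]
orientation: [0.004, -0.5, 0.866, -0.001]
ft_force: [-0.4, 1.0, -4.4]
grip_width: 20.6
gripper_force: 59.7
pos [491.1 172.9 278.8] t 30.68 q [-0.75  0.23  0.38  1.81 -0.1   1.11  2.28] 
rot [-1.000e-03  8.000e-03  1.309e+00] n 7.3 then trans [ -72.7 -175.     2.8] trans before turn [ 150.2 -115.5    2.7]
```

Scaled: 0.187 rad is 3.74.

```bash
echo '[[[0, 0, 0, 0, 0, 3.74], [0, 0, 0, 0, 0, 3.74], [0, 0, 0, 0, 0, 3.74], [0, 0, 0, 0, 0, 3.74], [0, 0, 0, 0, 0, 3.74], [0, 0, 0, 0, 0, 3.74], [0, 0, 0, 0, 0, 3.74], [0, 0, 0, 0, 0, 0]]]' | python3 shift.py - >/dev/null; echo '[[[-0.256, -0.768, 0, 0, 0, 0], [-0.256, -0.768, 0, 0, 0, 0], [0, 0, 0, 0, 0, 0], [0, 0, 0, 0, 0, 0]]]' | python3 shift.py -;python3 go.py 516 -15 276 165 0 1
python3 - <<'E'
from h import *
np.save("w6T.npy",r.camera_params("wrist")["cam_to_world"])
im=r.get_image("wrist");cv2.imwrite("pics/w6.png",im)
u,v=proj("wrist",[[519,-20,120]])[0].astype(int);print(u,v)
x0,y0=u-50,max(v-50,0);print(x0,y0)
cv2.imwrite("pics/c6.png",cv2.resize(im[y0:y0+100,x0:x0+100],None,fx=6,fy=6,interpolation=cv2.INTER_CUBIC))
E
```

```text
time_s: 32.17
position: [495.1, 71.7, 274.8]
orientation: [0.0, 0.129, 0.992, -0.0]
ft_force: [0.6, 0.6, -3.1]
grip_width: 20.2
gripper_force: 59.9
pos [495.1  71.7 274.8] t 32.17 q [-0.79  0.22  0.66  1.87 -0.15  1.1   1.24] 
rot [-0.001  0.001  0.003] n 0.0 then trans [-42.6 -78.4  -1.2] trans before turn [-42.4 -78.5  -1.1]
181 217
131 167
```

View pics/c6.png

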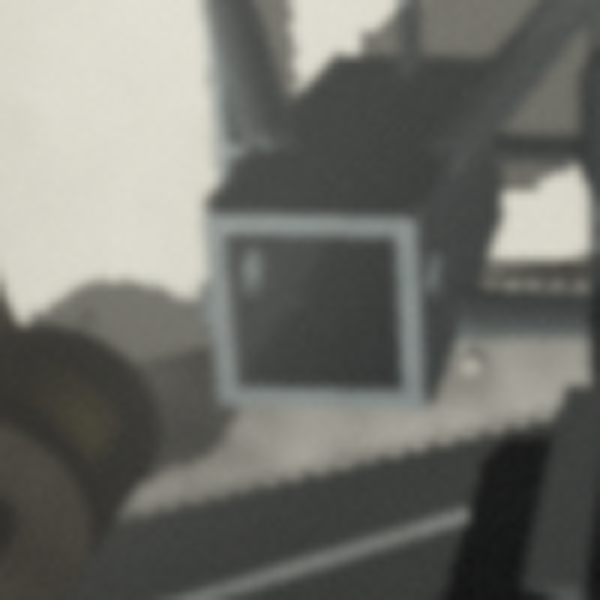

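```bash
python3 - <<'E'
from h import *
np.set_printoptions(precision=1,suppress=True)
c=lambda *a:[[131+(x+.5)/6-.5,167+(y+.5)/6-.5] for x,y in a]
M=onz("wrist",c((209,211),(418,215),(435,403),(221,405)),120);print(M,M.mean(0))
for i in range(4): 
    e=M[(i+1)%4]-M[i];print(np.linalg.norm(e),np.degrees(np.arctan2(e[1],e[0])))
A=M.mean(0)
# holes: right wall outer face 20.5 out, left wall inner face 16.5 out at z 105
H=onz("wrist",c((252,268),(435,272)),105);print(H,(H[0]*20.5+H[1]*16.5)/37,np.linalg.norm(H[1]-H[0]),np.degrees(np.arctan2(*(H[1]-H[0])[[1,0]])))
p,q=tool();print("where the TCP itself projects at post foot?")
E
cp pics/w6.png /tmp/
python3 - <<'E'
import cv2,sys
sys.path.insert(0,'.')
E
```

```text
[[495.6 -31.3 120. ]
 [506.5   7.1 120. ]
 [545.5  -2.4 120. ]
 [535.2 -44.  120. ]] [520.7 -17.7 120. ]
39.941766397321956 74.14236397184429
40.096550303859644 -13.781614529884425
42.84905175115941 -103.91204221116337
41.549596543346354 162.16995083262668
[[513.8 -34.  105. ]
 [524.1   1.8 105. ]] [518.4 -18.  105. ] 37.27402942366017 74.00217121453127
where the TCP itself projects at post foot?
```

Scaled: -40 mm is -0.64, -24 mm is -0.384.

```bash
echo '[[[-0.384, -0.64, 0, 0, 0, 0], [-0.384, -0.64, 0, 0, 0, 0], [0, 0, 0, 0, 0, 0], [0, 0, 0, 0, 0, 0], [0, 0, 0, 0, 0, 0]]]' | python3 shift.py -;python3 go.py 520.5 -18 250 165 0 1
python3 - <<'E'
from h import *
im=r.get_image("wrist");cv2.imwrite("pics/w7.png",im);s=r.get_image("scene");t=r.get_image("top")
cv2.imwrite("pics/s7.png",s);cv2.imwrite("pics/t7.png",t)
o=np.hstack([im[120:384,110:400][:, :],cv2.resize(s[130:262,195:315],(480,528))[132:132+264]]);cv2.imwrite("pics/c7.png",o);print(o.shape)
E
```

```text
time_s: 32.85
position: [521.0, -16.3, 275.1]
orientation: [0.0, 0.129, 0.992, -0.0]
ft_force: [-0.9, 0.1, -3.6]
grip_width: 20.4
gripper_force: 60.1
pos [521.  -16.3 275.1] t 32.85 q [-0.62  0.27  0.7   1.83 -0.19  1.11  1.46] 
rot [-0.001  0.001  0.004] n 0.0 then trans [ 0.1 -1.8 25.1] trans before turn [ 0.1 -1.8 25.1]
(264, 770, 3)
```

View pics/c7.png

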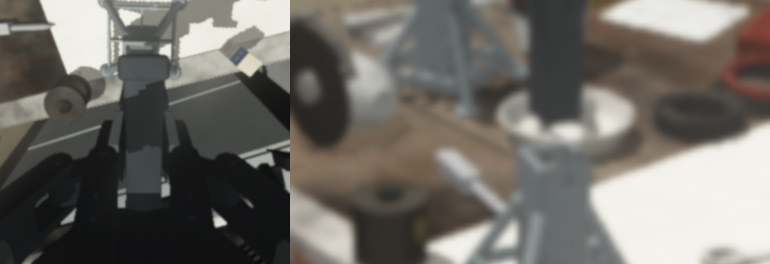

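Scaled: 15 mm is 0.24, 12 mm is 0.192.

```bash
echo '[[[0, -0.0272, 0.24, 0, 0, 0], [0, 0, 0.192, 0, 0, 0], [0, 0, 0, 0, 0, 0], [0, 0, 0, 0, 0, 0]]]' | python3 shift.py -|egrep "posi|ft" ; echo '[[[0, 0, 0.048, 0, 0, 0], [0, 0, 0.048, 0, 0, 0], [0, 0, 0.048, 0, 0, 0], [0, 0, 0.048, 0, 0, 0], [0, 0, 0, 0, 0, 0]]]' | python3 shift.py -|egrep "posi|ft_|width"
```

```text
position: [520.9, -20.0, 248.3]
ft_force: [0.7, 0.3, -3.3]
position: [520.6, -19.9, 236.1]
ft_force: [0.2, 0.5, -3.1]
grip_width: 20.7
```

Scaled: 4 mm is 0.064.

```bash
echo '[[[0, 0, 0.064, 0, 0, 0], [0, 0, 0.064, 0, 0, 0], [0, 0, 0.064, 0, 0, 0], [0, 0, 0, 0, 0, 0]]]' | python3 shift.py -|egrep "posi|ft_|width"; echo '[[[0, 0, 0.064, 0, 0, 0], [0, 0, 0.064, 0, 0, 0], [0, 0, 0.064, 0, 0, 0], [0, 0, 0, 0, 0, 0]]]' | python3 shift.py -|egrep "posi|ft_|width"
```

```text
position: [520.7, -19.9, 224.0]
ft_force: [-0.5, -0.1, -4.0]
grip_width: 20.4
position: [520.8, -19.9, 212.0]
ft_force: [-0.1, -0.3, -3.7]
grip_width: 20.6
```

Free of contact, 33 mm deep. Continue.

Scaled: 6 mm is 0.096.

```bash
echo '[[[0, 0, 0.096, 0, 0, 0], [0, 0, 0.096, 0, 0, 0], [0, 0, 0.096, 0, 0, 0], [0, 0, 0.096, 0, 0, 0], [0, 0, 0, 0, 0, 0]]]' | python3 shift.py -|egrep "posi|ft_|width"; echo '[[[0, 0, 0.096, 0, 0, 0], [0, 0, 0.096, 0, 0, 0], [0, 0, 0.096, 0, 0, 0], [0, 0, 0.096, 0, 0, 0], [0, 0, 0, 0, 0, 0]]]' | python3 shift.py -|egrep "posi|ft_|width"; echo '[[[0, 0, 0.08, 0, 0, 0], [0, 0, 0.08, 0, 0, 0], [0, 0, 0.08, 0, 0, 0], [0, 0, 0, 0, 0, 0]]]' | python3 shift.py -|egrep "posi|ft_|width"
```

```text
position: [520.5, -20.0, 187.8]
ft_force: [-1.2, -0.5, -4.2]
grip_width: 20.2
position: [520.6, -19.9, 163.7]
ft_force: [-3.2, -0.0, -5.1]
grip_width: 20.7
position: [520.6, -20.0, 148.9]
ft_force: [-3.3, -1.0, -5.5]
grip_width: 20.8
```

Units first: shifts go in shares of 62.5 mm and turns go in units of 0.05 rad. So 3 mm is 0.048.

```bash
echo '[[[0, 0, 0.048, 0, 0, 0], [0, 0, 0.048, 0, 0, 0], [0, 0, 0, 0, 0, 0]]]' | python3 shift.py -|egrep "posi|ft_|width"; for i in 1 2; do echo '[[[0, 0, 0.0192, 0, 0, 0], [0, 0, 0, 0, 0, 0]]]' | python3 shift.py -|egrep "posi|ft_"; done
```

```text
position: [520.7, -20.0, 143.2]
ft_force: [-3.3, -0.3, -5.4]
grip_width: 20.2
position: [520.7, -20.0, 142.1]
ft_force: [-4.9, -0.7, -6.0]
position: [520.7, -20.0, 140.9]
ft_force: [-3.6, -1.7, -5.5]
```

```bash
for i in 1 2; do echo '[[[0, 0, 0.016, 0, 0, 0], [0, 0, 0, 0, 0, 0]]]' | python3 shift.py -|egrep "posi|ft_"; done
```

```text
position: [520.7, -19.9, 140.5]
ft_force: [-8.7, 0.6, 6.2]
position: [520.7, -19.9, 140.4]
ft_force: [-13.5, 0.4, 19.5]
```

Scaled: -0.8 mm is -0.0128.

```bash
echo '[[[0, 0, -0.0128, 0, 0, 0], [0, 0, 0, 0, 0, 0]]]' | python3 shift.py -|egrep "posi|ft_"; echo '[[[0, 0, 0, 0, 0, 0], [0, 0, 0, 0, 0, 0], [0, 0, 0, 0, 0, 0], [0, 0, -0.32, 0, 0, 0], [0, 0, -0.64, 0, 0, 0], [0, 0, -0.8, 0, 0, 0], [0, 0, -0.8, 0, 0, 0], [0, 0, 0, 0, 0, 0]]]' | python3 shift.py 55|egrep "time|posi|ft_"; python3 go.py 440 -205 250 255 0 1
python3 - <<'E'
from sim import *
q=r.get_state()["joints"];p0,E0=FK(q)
for ph in (75,255):
  e=E_t(d(ph),0);print(ph)
  path([(p0,E0),(np.array([446,-205,250]),e),(np.array([444,-235,20]),e),(np.array([446,-205,250]),e),(np.array([500,-96,110]),e),(np.array([506,-73,110]),e)],q,8)
E
```

```text
position: [520.7, -19.9, 140.5]
ft_force: [-10.2, -0.2, 8.3]
time_s: 39.5
position: [523.1, -20.2, 303.5]
ft_force: [0.4, 0.7, -0.5]
pos [523.1 -20.2 303.5] t 39.5 q [-0.64  0.24  0.72  1.78 -0.17  1.17  1.45] 
rot [-0.005  0.009 -1.571] n 8.7 then trans [200.   32.4  53.5] trans before turn [  32.9 -200.1   52.8]
75
[-0.62  0.25  0.93  1.89 -0.22  1.11  0.91] 0.0 0.0
[-0.54  0.34  1.13  1.95 -0.35  1.07  0.48] 0.0 0.0
--
[-0.34  0.5   0.95  2.07 -0.55  0.85  0.68] 0.0 0.0
[-0.13  0.67  0.72  2.13 -0.78  0.63  0.88] 0.0 0.0
--
[-0.33  0.5   0.95  2.07 -0.55  0.85  0.68] 0.0 0.0
[-0.54  0.34  1.13  1.95 -0.35  1.07  0.48] 0.0 0.0
--
[-0.55  0.44  1.03  2.02 -0.47  0.94  0.47] 0.0 0.0
[-0.56  0.56  0.92  2.06 -0.61  0.82  0.46] 0.0 0.0
--
[-0.59  0.56  0.92  2.06 -0.62  0.82  0.44] 0.0 0.0
[-0.61  0.56  0.92  2.06 -0.62  0.82  0.42] 0.0 0.0
--
255
[-0.39  0.21  0.63  1.88 -0.14  1.1   2.38] 0.0 0.0
[ 1.23  0.48 -1.24  1.83  0.49  1.19  2.71] 0.3 0.001
--
[ 1.14  0.61 -1.11  1.96  0.66  0.99  2.59] 0.0 0.0
[ 1.04  0.76 -0.94  2.04  0.88  0.81  2.45] 0.0 0.0
--
[ 1.14  0.61 -1.11  1.96  0.66  0.99  2.59] 0.0 0.0
[ 1.23  0.48 -1.24  1.83  0.49  1.19  2.71] 0.3 0.001
--
[ 1.03  0.55 -1.15  1.91  0.58  1.06  2.51] 0.0 0.0
[ 0.83  0.65 -1.05  1.96  0.7   0.95  2.31] 0.0 0.0
--
[ 0.8   0.65 -1.05  1.96  0.7   0.95  2.28] 0.0 0.0
[ 0.78  0.65 -1.05  1.95  0.7   0.95  2.26] 0.0 0.0
--
```

Scaled: 0.1745 rad is 3.49.

```bash
echo '[[[0, 0, 0, 0, 0, 3.49], [0, 0, 0, 0, 0, 3.49], [0, 0, 0, 0, 0, 3.49], [0, 0, 0, 0, 0, 3.49], [0, 0, 0, 0, 0, 3.49], [0, 0, 0, 0, 0, 3.49], [0, 0, 0, 0, 0, 3.49], [0, 0, 0, 0, 0, 3.49]]]' | python3 shift.py - >/dev/null; echo '[[[0, 0, 0, 0, 0, 3.49], [-0.864, -0.08, 0.16, 0, 0, 0], [-0.864, -0.08, 0.352, 0, 0, 0], [-0.864, -0.08, 0.352, 0, 0, 0], [-0.864, -0.08, 0.304, 0, 0, 0], [0, 0, 0, 0, 0, 0], [0, 0, 0, 0, 0, 0]]]' | python3 shift.py 85
python3 - <<'E'
from h import *
np.set_printoptions(precision=1,suppress=True)
im=r.get_image("wrist");cv2.imwrite("pics/w8.png",im)
s=im.max(2).astype(int);
b=onz
uv=proj("wrist",[[468,-140,9],[453,-205,9],[440,-265,9]]);print(uv)
u0,v0=np.int32(uv.min(0))-40;u1,v1=np.int32(uv.max(0))+40;u0=max(u0,0);v0=max(v0,0)
m=np.uint8((s>95)&(im.max(2).astype(int)-im.min(2)<40));sub=m[v0:v1,u0:u1]
print(u0,v0,sub.shape)
for row in s[v0:v1:6,u0:u1:5]:print(*row)
E
```

```text
time_s: 41.38
position: [445.7, -223.2, 226.5]
orientation: [0.001, 0.793, 0.609, 0.0]
ft_force: [0.1, 0.2, 0.1]
grip_width: 85.0
gripper_force: 0.0
[[252.3  99.1]
 [254.1 152.7]
 [256.1 196.7]]
212 59 (177, 84)
139 137 140 139 139 140 143 144 143 146 236 236 235 235 236 236 236
140 168 150 140 227 168 143 143 144 145 236 235 235 234 234 235 235
142 141 139 141 153 142 140 143 143 145 236 235 235 234 234 234 235
233 194 144 148 143 141 140 142 143 150 235 234 234 234 234 233 234
234 234 234 234 234 183 141 141 181 234 233 233 233 233 234 234 234
235 235 235 234 234 234 148 139 170 234 235 234 233 234 233 234 234
235 234 235 234 234 234 229 198 233 234 235 235 234 234 233 232 210
235 234 233 234 234 234 234 233 150 232 233 231 195 120 84 86 76
234 235 234 234 234 233 232 214 145 121 79 69 64 64 69 70 61
234 234 233 218 147 83 72 72 150 143 75 69 67 68 70 70 58
124 85 80 72 67 66 64 59 147 145 77 67 68 67 67 68 58
73 75 78 77 74 68 62 60 139 149 70 69 74 67 68 66 61
86 90 92 94 92 78 69 70 135 161 80 79 72 62 63 58 58
87 88 90 104 102 95 83 83 128 164 77 82 75 58 52 54 57
88 88 88 105 
[... 284 characters left out ...]
11 109 115 112 116 107 88 190 193 166 86 86 77 83 85 83
123 123 117 118 113 115 103 87 185 195 174 98 95 94 91 92 90
122 122 112 121 121 121 112 105 185 195 185 102 95 92 92 92 98
122 121 121 117 118 115 111 108 182 197 191 93 97 95 97 92 95
85 107 116 117 120 117 117 110 105 104 100 97 98 101 105 99 87
82 115 119 118 113 111 112 110 106 103 95 99 95 99 103 105 91
118 102 115 117 118 113 112 111 105 100 99 100 94 101 103 113 104
122 72 115 115 118 111 110 113 114 106 106 108 104 107 111 105 110
123 107 105 114 116 116 110 109 110 109 110 109 106 109 111 108 112
123 119 78 115 112 114 110 111 116 112 111 111 112 104 104 110 114
121 121 82 114 119 118 117 111 119 115 114 110 106 98 107 110 101
```

Run:
```python
from h import *
np.set_printoptions(precision=1,suppress=True)
s=cv2.imread("pics/w8.png").max(2);sub=np.uint8(s[148:205,235:280]>140)
n,l,st,c=cv2.connectedComponentsWithStats(sub);k=1+np.argmax(st[1:,4]);print(st[k])
ys,xs=np.where(l==k);
for y in range(148,200,3):
    w=xs[ys==y-148]
    if len(w):print(y,w.min()+235,w.max()+235,end="; ")
print();print(s[146:160,253],s[190:204,253])
rows=np.array([160,166,172,178,184,190]);L=[];Rr=[]
for y in rows:
    w=xs[ys==y-148]+235;L.append([w.min()-.5,y]);Rr.append([w.max()+.5,y])
a=onz("wrist",L,18);b=onz("wrist",Rr,18);print(np.linalg.norm((a-b)[:,:2],axis=1));m=(a+b)/2;print(m)
d=m[0]-m[-1];print(np.degrees(np.arctan2(d[1],d[0])))
```

```text
[ 15   4  14  44 550]
154 250 262; 157 250 262; 160 250 262; 163 250 262; 166 250 262; 169 250 262; 172 250 262; 175 251 262; 178 251 262; 181 251 263; 184 251 263; 187 251 263; 190 251 263; 193 251 263; 
[150 150 149 140 123 114 132 163 185 191 192 192 192 193] [194 192 192 191 184 162 127 108 104 105 105 105 106 105]
[16.7 16.8 17.  15.8 17.2 17.3]
[[ 453.4 -213.1   18. ]
 [ 451.4 -220.8   18. ]
 [ 449.3 -228.5   18. ]
 [ 447.9 -236.6   18. ]
 [ 446.5 -244.7   18. ]
 [ 444.3 -252.9   18. ]]
77.18054945775611
```

```bash
python3 go.py 447.4 -240.2 19.5 77.2 0 1
```

```text
pos [ 446.2 -222.5  226.7] t 41.42 q [-0.43  0.36  1.04  1.96 -0.37  1.02  0.52] 
rot [ 0.002  0.001 -0.037] n 0.2 then trans [-17.    5.1 207.2] trans before turn [-16.6   5.4 207.2]
```

```bash
echo '[[[-0.272, 0.0816, 0.32, 0, 0, -0.74], [0, 0, 0.8, 0, 0, 0], [0, 0, 0.8, 0, 0, 0], [0, 0, 0.64, 0, 0, 0], [0, 0, 0.4, 0, 0, 0], [0, 0, 0.192, 0, 0, 0], [0, 0, 0, 0, 0, 0], [0, 0, 0, 0, 0, 0]]]' | python3 shift.py 60 | egrep "posi|ft_" ; python3 go.py 447.4 -240.2 19.5 77.2 0 1
```

```text
position: [447.4, -241.3, 30.9]
ft_force: [-0.4, -0.6, -0.0]
pos [ 447.4 -241.3   30.9] t 42.42 q [-0.11  0.65  0.71  2.11 -0.72  0.64  0.88] 
rot [ 0.003  0.001 -0.   ] n 0.0 then trans [ 1.1 -0.3 11.4] trans before turn [ 1.1 -0.3 11.4]
```

Scaled: 6 mm is 0.096, 5.2 mm is 0.0832.

```bash
echo '[[[0.016, 0, 0.096, 0, 0, 0], [0, 0, 0.0832, 0, 0, 0], [0, 0, 0, 0, 0, 0]]]' | python3 shift.py - | egrep "posi|ft_";  echo '[[[0, 0, 0, 0, 0, 0], [0, 0, 0, 0, 0, 0], [0, 0, 0, 0, 0, 0], [0, 0, 0, 0, 0, 0], [0, 0, 0, 0, 0, 0], [0, 0, 0, 0, 0, 0]]]' | python3 shift.py 8 ; python3 go.py 447.4 -240.2 19.5 77.2 0 1; echo '[[[0, 0, -0.24, 0, 0, 0], [0, 0, -0.64, 0, 0, 0], [0, 0, -0.64, 0, 0, 0], [0, 0, 0, 0, 0, 0.76], [0, 0, 0, 0, 0, 0]]]' | python3 shift.py - ;python3 go.py 487.3 -141.2 115.5 75 0 1
```

```text
position: [446.6, -240.3, 18.5]
ft_force: [-0.0, 0.8, -0.1]
time_s: 43.55
position: [446.8, -240.5, 19.1]
orientation: [0.001, 0.782, 0.623, 0.0]
ft_force: [-1.6, 0.9, 5.7]
grip_width: 16.4
gripper_force: 58.9
pos [ 446.8 -240.5   19.1] t 43.55 q [-0.09  0.67  0.68  2.12 -0.74  0.61  0.9 ] 
rot [ 0.002  0.001 -0.001] n 0.0 then trans [ 0.4  0.5 -0.4] trans before turn [ 0.4  0.5 -0.4]
time_s: 44.18
position: [446.6, -239.8, 113.7]
orientation: [0.001, 0.794, 0.609, 0.0]
ft_force: [-0.9, 0.1, -2.1]
grip_width: 16.7
gripper_force: 59.0
pos [ 446.6 -239.8  113.7] t 44.17 q [-0.24  0.53  0.88  2.06 -0.57  0.8   0.72] 
rot [ 0.002  0.    -0.001] n 0.0 then trans [105.8  13.8  -1.8] trans before turn [105.8  13.8  -1.8]
```

Scaled: -1.4 mm is -0.0224, 35 mm is 0.56.

```bash
echo '[[[0.56, 0.112, -0.0224, 0, 0, 0], [0.56, 0.1088, 0, 0, 0, 0], [0.48, 0, 0, 0, 0, 0], [0, 0, 0, 0, 0, 0], [0, 0, 0, 0, 0, 0]]]' | python3 shift.py - | egrep "posi|ft_" ;python3 go.py 487.3 -141.2 115.1 75 0 1
python3 - <<'E'
from h import *
np.set_printoptions(precision=1,suppress=True)
im=r.get_image("wrist");cv2.imwrite("pics/w9.png",im);s=im.max(2).astype(int)
p,q=tool()
for t in (55,70,85,98): # points on the pin axis expected, top of the shank
    X=p+q.apply([t,0,10.1-5]);u,v=proj("wrist",X)[0];print(t,u.round(1),v.round(1),s[int(round(v)),int(u)-14:int(u)+15])
E
```

```text
position: [485.2, -147.7, 114.5]
ft_force: [-0.4, -0.3, -1.3]
pos [ 485.2 -147.7  114.5] t 44.8 q [-0.44  0.54  0.9   2.06 -0.58  0.81  0.54] 
rot [ 0.001  0.002 -0.001] n 0.0 then trans [ 6.9  0.4 -0.6] trans before turn [ 6.9  0.4 -0.6]
55 252.3 161.0 [224 231 233 231 222 185 126  92  88  91  95  95  98  99  98  98 100  99
 100 100  98  97 100 122 173 217 231 232 232]
70 252.3 130.6 [122 121 124 121 111  92  82  80  85  87  90  93  94  95  99  99  98  95
  97  97  95  96  96 110 158 208 229 233 234]
85 252.2 98.1 [ 85  84  85  81  77  75  74  78  80  84  87  92 109 135 155 164 166 167
 166 164 160 153 146 137 134 143 153 160 157]
98 252.2 68.0 [232 232 232 232 231 227 199 154 125 118 115 118 124 137 149 155 163 183
 210 226 230 232 232 231 231 231 231 231 231]
```

```bash
echo '[[[0.08, 0.0096, -0.0096, 0, 0, 0], [0.064, 0, 0, 0, 0, 0], [0.048, 0, 0, 0, 0, 0], [0, 0, 0, 0, 0, 0]]]' | python3 shift.py - | egrep "posi|ft_"; echo '[[[0.048, 0, 0, 0, 0, 0], [0.048, 0, 0, 0, 0, 0], [0, 0, 0, 0, 0, 0]]]' | python3 shift.py - | egrep "posi|ft_"; echo '[[[0.048, 0, 0, 0, 0, 0], [0.048, 0, 0, 0, 0, 0], [0, 0, 0, 0, 0, 0]]]' | python3 shift.py - | egrep "posi|ft_"
```

```text
position: [489.7, -135.6, 115.7]
ft_force: [-0.0, 0.9, -1.3]
position: [491.2, -129.8, 115.6]
ft_force: [-0.5, -0.4, -1.1]
position: [492.8, -124.0, 115.6]
ft_force: [-0.0, 0.5, -0.9]
```

Scaled: 4 mm is 0.064, 0.3 mm is 0.0048.

```bash
echo '[[[0.064, 0, 0.0048, 0, 0, 0], [0.064, 0, 0, 0, 0, 0], [0.064, 0, 0, 0, 0, 0], [0, 0, 0, 0, 0, 0]]]' | python3 shift.py - | egrep "posi|ft_"; echo '[[[0.064, 0, 0, 0, 0, 0], [0.064, 0, 0, 0, 0, 0], [0.064, 0, 0, 0, 0, 0], [0, 0, 0, 0, 0, 0]]]' | python3 shift.py - | egrep "posi|ft_"; echo '[[[0.064, 0, 0, 0, 0, 0], [0.064, 0, 0, 0, 0, 0], [0.064, 0, 0, 0, 0, 0], [0, 0, 0, 0, 0, 0]]]' | python3 shift.py - | egrep "posi|ft_"
```

```text
position: [496.0, -112.2, 115.3]
ft_force: [0.4, -0.7, -0.5]
position: [499.0, -100.6, 115.3]
ft_force: [-0.2, -0.1, -2.3]
position: [502.2, -89.1, 115.3]
ft_force: [-0.5, 0.6, -1.4]
```

```bash
echo '[[[0.064, 0, 0, 0, 0, 0], [0.064, 0, 0, 0, 0, 0], [0.032, 0, 0, 0, 0, 0], [0, 0, 0, 0, 0, 0]]]' | python3 shift.py - | egrep "posi|ft_"; for i in 1 2 3; do echo '[[[0.0208, 0, 0, 0, 0, 0], [0, 0, 0, 0, 0, 0]]]' | python3 shift.py - | egrep "posi|ft_";done
```

```text
position: [504.7, -79.6, 115.3]
ft_force: [-0.2, -0.6, -0.9]
position: [505.0, -78.6, 115.3]
ft_force: [0.8, -0.3, -2.2]
position: [505.3, -77.2, 115.3]
ft_force: [0.2, -0.2, -1.3]
position: [505.5, -76.5, 115.4]
ft_force: [-0.4, -2.7, -1.6]
```

```bash
for i in 1 2; do echo '[[[0.016, 0, 0, 0, 0, 0], [0, 0, 0, 0, 0, 0]]]' | python3 shift.py - | egrep "posi|ft_";done
```

```text
position: [505.5, -76.4, 115.4]
ft_force: [-1.4, -5.8, -1.3]
position: [505.5, -76.4, 115.4]
ft_force: [-3.3, -8.8, -0.7]
```

Scaled: 1 mm is 0.016.

```bash
echo '[[[0.016, 0, 0, 0, 0, 0], [0.016, 0, 0, 0, 0, 0], [0, 0, 0, 0, 0, 0]]]' | python3 shift.py - | egrep "posi|ft_"; echo '[[[-0.032, 0, 0, 0, 0, 0], [0, 0, 0, 0, 0, 0], [0, 0, 0, 0, 0, 0]]]' | python3 shift.py - | egrep "posi|ft_"; echo '[[[0, 0, 0, 0, 0, 0], [0, 0, 0, 0, 0, 0], [0, 0, 0, 0, 0, 0], [0, 0, 0, 0, 0, 0]]]' | python3 shift.py 50 | egrep "time|posi|ft_"; echo '[[[0, 0, -0.32, 0, 0, 0], [0, 0, -0.64, 0, 0, 0], [-0.48, 0, -0.8, 0, 0, 0], [-0.64, 0, -0.32, 0, 0, 0], [-0.8, 0, 0, 0, 0, 0], [0, 0, 0, 0, 0, 0], [0, 0, 0, 0, 0, 0]]]' | python3 shift.py -| egrep "time|posi|ft_"
python3 - <<'E'
from h import *
np.set_printoptions(precision=1,suppress=True)
im=r.get_image("wrist");cv2.imwrite("pics/w10.png",im);s=im.max(2).astype(int)
# handle expected along the stand's x axis, from 20.5 to 80.5 mm on its -y side, top at z 114
C=np.array([519.9,-19.5]);d=np.array([np.cos(np.radians(75)),np.sin(np.radians(75))])
for t in (12,16,20,24,30,50,70,78,82,86):
    u,v=proj("wrist",[[*(C-t*d),114]])[0];print(t,round(u),round(v),s[int(round(v)),int(u)-18:int(u)+19:2])
E
```

```text
position: [505.4, -76.2, 115.5]
ft_force: [-4.5, -14.6, -0.5]
position: [505.5, -76.3, 115.4]
ft_force: [-2.5, -8.0, -0.5]
time_s: 50.6
position: [506.3, -73.9, 115.4]
ft_force: [0.3, -0.1, -0.1]
time_s: 51.48
position: [474.8, -189.5, 245.3]
ft_force: [0.7, -0.1, -0.5]
12 252 2 [105  76  80  82  82  81  80  80  80  81  82  83  81  84  83  83  85  83
  85]
16 252 7 [170 170 170 168 169 168 167 168 169 170 170 169 168 169 169 168 169 168
 167]
20 252 13 [ 94  95  94  94  93  93  94  95 110 124 122 102  98  97  95  96  94  94
  95]
24 252 18 [ 94  92  90  74  85 140 158 161 162 161 160 162 167 163 128  97  96  94
  96]
30 252 26 [141 126  85  67  91 159 176 177 178 176 175 177 181 179 144 102  91  97
 122]
50 252 51 [135 135 135 134 128 165 177 181 180 177 174 179 184 173 149 224 234 231
 234]
70 252 76 [139 139 141 145 120 105 107 116 114 104 104 106 106 102 156 229 235 235
 235]
78 252 85 [140 146 187 229 180 109 107 107 106 105 105 106 107 104 175 234 236 236
 236]
82 252 90 [161 218 235 236 235 231 227 227 227 226 225 226 227 230 236 236 236 236
 235]
86 252 94 [234 237 237 237 236 236 235 236 237 237 237 236 236 235 236 236 236 236
 236]
```

```bash
python3 -c "
from plant import r
print(r.get_state()['ft_force']); print(r.finish_job())"
```

```text
[ 0.59225368  0.7627633  -0.18803344]
the job is handed in; nothing more can be done
None
```

The post is seated in the tube with its fork on the mouth, the pin is pushed home to its handle, and the job was handed in at about 51.5 s; no verdict was returned, and I viewed 11 pictures, one over the limit of 10.

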